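Set up a UV cure of glued lenses

TASK

Set up the UV cure: stand each glued lens barrel upright on the bench squarely in front of the violet window of the lamp of its own colour, about 2 cm clear of it, stand the yellow light meter, if it is out, midway between the two lamps, and put every glue bottle on the bench into the grey light-proof box and shut its lid. Only when all of that is in place, turn the timer's knob clockwise until it clicks over and stays there. Leave the other things on the bench where they are.

Things in the scene. Friction and masses are not known exactly. Their poses are not given: they have to be found in the camera images.
- mat: Thin dark mat (flat, no height to speak of) 200 x 360 mm on which the two lamps stand. Origin: on the table, exactly midway between the two lamps; its x points away from the robot, its y runs along the line through both lamps, which stand 240 mm apart. The mat reaches from x = -150 to +50 mm
- lamp_red: Fixed UV lamp, a grey block 60 x 60 mm, 84 mm high, with a red top 12 mm thick. One face has a violet window (also marked by a violet stripe on the top along that edge). Origin: centre of its underside; the window faces along the lamp's own -x and lies 30 mm from the origin; z up. The lamps face roughly towards the robot, each turned a little
- lamp_blue: Fixed UV lamp, a grey block 60 x 60 mm, 84 mm high, with a blue top 12 mm thick. One face has a violet window (also marked by a violet stripe on the top along that edge). Origin: centre of its underside; the window faces along the lamp's own -x and lies 30 mm from the origin; z up. The lamps face roughly towards the robot, each turned a little
- lens_red: Lens barrel, upright black cylinder 52 mm across, 42 mm high, with a red band and a red ring round the dark glass on top. Origin: centre of its underside, z up. May be absent (None)
- lens_blue: Lens barrel, upright black cylinder 52 mm across, 42 mm high, with a blue band and a blue ring round the dark glass on top. Origin: centre of its underside, z up. May be absent (None)
- meter: Light meter, upright yellow cylinder 48 mm across, 30 mm high, with a white dome 15 mm high on top. Origin: centre of its underside, z up. May be absent (None)
- glue0: Small amber glue bottle with a black cap, 32 mm across, 62 mm high over all, standing upright. Origin: centre of its underside, z up. May be absent (None)
- glue1: Small amber glue bottle with a black cap, 32 mm across, 62 mm high over all, standing upright. Origin: centre of its underside, z up. May be absent (None)
- glue2: Small amber glue bottle with a black cap, 32 mm across, 62 mm high over all, standing upright. Origin: centre of its underside, z up. May be absent (None)
- box: Fixed grey open box, outside 150 (x) x 200 (y) x 80 mm high, walls and floor 5 mm. Origin: centre of its underside; x points away from the robot to the hinged side, z up. Inside there is room for three bottles standing side by side along y, 55 mm apart
- lid (a joint): Angle of the box's white lid: 0 is shut, it grows as the lid opens (1.57 is upright, up to 1.9). A stiff hinge: the lid stays at any angle. The lid is a plate 150 x 200 x 8 mm, with a black knob that stands 35 mm or so off its outer face, 30 mm from its free edge, halfway along it
- lid_hinge (a point): Middle of the lid's hinge line, at the box's far top edge, 75 mm along the box's x from its centre and 80 mm up. The line runs along the box's y. The point turns with the lid: its -x points from the hinge to the lid's free edge, z is the lid's outward normal
- lid_handle (a point): Top of the knob on the lid's outer face: 30 mm from the free edge, 43 mm above the lid's inner face
- timer: Fixed white timer, 120 x 120 x 50 mm high, with the knob in the middle of its top. Origin: centre of its underside, z up
- dial (a joint): Turn of the knob: 0 at the start, grows clockwise seen from above. A sprung detent resists up to 0.55 (peak about 0.12 N m, springs back if let go earlier); past that it clicks over and rests at 1.1, the end stop
- dial_grip (a point): On the knob's axis, 87 mm above the table, at the height to grip its bar. The bar is 42 mm long along this point's x, 14 mm wide along its y, 32 mm high, its top 7 mm above this point. The point turns with the knob
- cup: Bystander, leave where it is: steel cup, 54 mm across, 35 mm high
- tape: Bystander, leave where it is: roll of yellow tape, lying flat, 54 mm across, 18 mm high
- cap: Bystander, leave where it is: flat black lens cap on the mat, 44 mm across, 12 mm high
- jar: Bystander, leave where it is: glass jar with a blue lid, 44 mm across, 55 mm high
- brush: Bystander, leave where it is: brush lying flat, 120 mm long

How it is judged:
On the way, in this order (a step that is already met when the one before it is completed fails the run):
1. every lens, the meter and every glue bottle is in its place and the lid is shut, the timer not yet clicked (x of lens_red in the frame of lamp_red between -0.092 and -0.066 m and y of lens_red in the frame of lamp_red between -0.011 and 0.011 m and angle between each of lens_red, lens_blue, meter's own z axis and vertical below 0.1 rad and height (world z) of each of lens_red, lens_blue, meter below 0.006 m and linear speed of each of lens_red, lens_blue, meter below 0.02 m/s and x of lens_blue in the frame of lamp_blue between -0.092 and -0.066 m and y of lens_blue in the frame of lamp_blue between -0.011 and 0.011 m and x of meter in the frame of mat between -0.014 and 0.014 m and y of meter in the frame of mat between -0.014 and 0.014 m and x of glue0 in the frame of box between -0.073 and 0.073 m and y of glue0 in the frame of box between -0.098 and 0.098 m and z of glue0 in the frame of box between -0.005 and 0.08 m and linear speed of each of glue0, glue1, glue2 below 0.03 m/s and x of glue1 in the frame of box between -0.073 and 0.073 m and y of glue1 in the frame of box between -0.098 and 0.098 m and z of glue1 in the frame of box between -0.005 and 0.08 m and x of glue2 in the frame of box between -0.073 and 0.073 m and y of glue2 in the frame of box between -0.098 and 0.098 m and z of glue2 in the frame of box between -0.005 and 0.08 m and value of joint lid below 0.06 rad and value of joint dial below 0.55 rad), for 0.3 s.
2. the timer's knob is turned past its click (value of joint dial above 0.9 rad), for 0.2 s.
At the end, for the whole second after the job is handed in: Lenses upright, centre 66-92 mm before own lamp's centre, within 11 mm of its centre line; meter upright within 14 mm of midway both ways; bottles in box; lid shut (under 0.06 rad); knob past its click (over 0.9 rad), turned only after all that (x of lens_red in the frame of lamp_red between -0.092 and -0.066 m and y of lens_red in the frame of lamp_red between -0.011 and 0.011 m and angle between each of lens_red, lens_blue, meter's own z axis and vertical below 0.1 rad and height (world z) of each of lens_red, lens_blue, meter below 0.006 m and linear speed of each of lens_red, lens_blue, meter below 0.02 m/s and x of lens_blue in the frame of lamp_blue between -0.092 and -0.066 m and y of lens_blue in the frame of lamp_blue between -0.011 and 0.011 m and x of meter in the frame of mat between -0.014 and 0.014 m and y of meter in the frame of mat between -0.014 and 0.014 m and x of glue0 in the frame of box between -0.073 and 0.073 m and y of glue0 in the frame of box between -0.098 and 0.098 m and z of glue0 in the frame of box between -0.005 and 0.08 m and linear speed of each of glue0, glue1, glue2 below 0.03 m/s and x of glue1 in the frame of box between -0.073 and 0.073 m and y of glue1 in the frame of box between -0.098 and 0.098 m and z of glue1 in the frame of box between -0.005 and 0.08 m and x of glue2 in the frame of box between -0.073 and 0.073 m and y of glue2 in the frame of box between -0.098 and 0.098 m and z of glue2 in the frame of box between -0.005 and 0.08 m and value of joint lid below 0.06 rad and value of joint dial above 0.9 rad); the robot touches nothing.
It fails at once if a bystander (cup, tape, lens cap, jar, brush) is moved more than 40 mm (distance of any of cup, tape, cap, jar, brush from where it was at the start of the episode above 0.04 m).
Of lens_red, lens_blue, meter only 2 to 3 are there at a start; the rules pass over those that are not, and their reading is None.
Of glue0, glue1, glue2 only 2 to 3 are there at a start; the rules pass over those that are not, and their reading is None.
At some moment in a run one of lens_red, lens_blue, meter may be knocked a few centimetres aside while the robot is not near it.
Once in a run the grip may slacken for a moment while it holds something.
It also fails if it takes over 208 s, if anything falls off the work surface, if the arm or the gripper's body presses on something with over 40 N, if the wrist force passes 120 N, or if a joint passes its speed limit or range.

ROBOT

A 6-joint arm with a two-finger parallel gripper is mounted at the origin on the work surface. World frame = base frame: x ahead of the robot, y to its left, z up, the work surface at z = 0. Lengths are in m, angles in rad, forces in N, time in s.
With the tool pointing down it reaches from about 0.225 to 0.875 m from the base axis. Payload 3.4 kg.
Tool frame: the origin (TCP) lies midway between the tips of the shut fingers; the grasp point (between the pads) lies 19 mm behind it (manip.pinch_z is the z of the grasp point in the tool frame, in m); z points along the fingers, x is the direction in which the jaws open and shut, and the axes are right-handed (so a half turn about z gives the same grasp; the last joint's range is limited). The gripper opens to 85 mm and grips with 20 to 120 N. Pads are 22 mm wide; open, the fingers measure 114 mm over their backs; the gripper's body (76 mm by 85 mm) begins 54 mm behind the grasp point. The pads swing forward as they close: fully open they stand 13 mm farther back than shut.
Start: joints at [-1.445, 0.276, 1.505, -0, 1.361, -0.121], TCP at [0.14, -0.558, 0.231] pointing down, gripper open.
Joint ranges: [-2.89, 2.89], [-0.75, 2.08], [0.22, 2.7], [-1.18, 4.32], [0.11, 2.71], [-2.7, 2.7]. Speed limits (rad/s): [2.57, 2.57, 3.14, 3.14, 3.14, 3.14].

INTERFACE

Orientations are given as a unit quaternion [w, x, y, z].
In Python, from rig import manip gives the robot as it stands. The module is installed in compiled form; this text tells all that it offers.
- The arm moves only by the tool drive_tool, never from a script. Its argument "steps" is a list of rows, each a list of 5 numbers: the shift along the tool's x, y, z in mm, then the turn about the tool's z in rad, then the gripper command: -1 is shut, 1 is fully open, values between are in proportion. A call has 1 to 5 rows; each row is the pose to reach, as a shift and turn from the pose measured when the call began, along the tool's axes at that moment; what a row does not reach only later rows make up. A row lasts 1/10 s, in which the tool goes at most 50 mm and 8.59 degrees, less where a joint would pass 70% of its speed; a pose out of reach is approached as far as the arm can. A call with a gripper value outside its range is refused whole. The fingers move at their own pace and stop on an object; "squeeze" is the grip in N (left out, the last holds). Time passes only in rows, so rows that repeat a pose let the fingers close. It gives the time, the measured TCP pose, the force and the opening at its end, in the units of the state.
- manip.get_state(): the state, without advancing time (a new reading comes with each control period).
- manip.get_image(name): name is "side" or "top"; returns the picture (420x560x3 uint8, blue, green, red); there is no depth.
- manip.get_calibration(name): a dict with "camera_matrix" (3x3 intrinsics, pixels), "rvec" (rotation vector, rad) and "tvec" (3), from world to camera coordinates, as OpenCV has them. Camera axes: x right, y down, z forward; pixel columns grow to the right and rows downward; lengths in m; the calibration is good to about 2 mm. A picture is of the moment at which its call begins. get_calibration takes no time and is no camera call.
- manip.sign_off(): hands the job in, once; it reports no verdict.
Trained networks look in the newest picture that a camera, given by its name, has taken for a name from the list of things; names that differ only in an ending like _2 or _b are one class to them, and where a whole thing is asked for, a point or a joint stands for the part that bears it (a point fixed in the world has none). Each returns a list of dicts, best first, with "conf" (0 to 1); they miss things now and then, are a little off and sometimes report something else, mostly with a low value. They report only what shows in the picture. A call takes as long as a camera call.
- manip.masks_of(camera, name): "pixels" (420x560 bool, what is visible of it) and "location" ([column, row] in pixels, amid what is visible of it).
The state is a dict: "clock": time; "qpos": joint angles; "qd": joint speeds; "effort": joint torques, N m; "position": TCP position; "ee_rot": TCP orientation; "contact_force": force on the tool from outside, world axes, zero at the start; "moment": the same for the moment, N m; "width": finger opening in m.
Only numpy, scipy, OpenCV 4.12 (cv2) and the standard library are available. Lean on these libraries where they do the work, as an engineer would, in place of code of your own. Each camera call takes 0.05 s, during which the arm holds its last target.

## Working session

There is one attempt and no reset: what is moved stays moved. The work goes in short steps, Python scripts to look and compute and a tool call to move; the robot and the scene stay as the last step left them, time stands still between calls to the robot, and variables do not carry over. Pictures are saved under pics/ and viewed, and the job is handed in when it is done.

Besides the shell and the picture viewer there is one more tool, called after "Request:" as name(argument=value, ...), one argument or row to a line, values as JSON. drive_tool: Moves the arm, as the interface text tells. Its arguments: {"type":"object","properties":{"steps":{"type":"array","items":{"type":"array","items":{"type":"number"}}},"squeeze":{"type":"number"}},"required":["steps"]}

```bash
mkdir -p pics; ls
python3 - <<'E'
from rig import manip
import cv2
s=manip.get_state();print({k:s[k] for k in('clock','position','ee_rot','width','contact_force')},manip.pinch_z)
for n in('top','side'):
    cv2.imwrite(f'pics/{n}0.png',manip.get_image(n)); c=manip.get_calibration(n);print(n,c)
E
```

```text
pics
{'clock': 0.0, 'position': array([ 0.14038333, -0.55704736,  0.23042286]), 'ee_rot': array([-6.58280032e-04,  7.88761601e-01, -6.14698516e-01, -6.61376178e-04]), 'width': 0.08521300942217663, 'contact_force': array([-0.25629238,  0.57095825, -0.47673868])} -0.0187
top {'camera_matrix': array([[435.77496026,   0.        , 277.8741996 ],
       [  0.        , 435.77496026, 211.15731603],
       [  0.        ,   0.        ,   1.        ]]), 'rvec': array([ 2.16788974, -2.17215988,  0.12231751]), 'tvec': array([0.00584475, 0.54502959, 1.25265868])}
side {'camera_matrix': array([[394.44907934,   0.        , 286.65460802],
       [  0.        , 394.44907934, 214.49410034],
       [  0.        ,   0.        ,   1.        ]]), 'rvec': array([ 2.41251261, -0.26114612,  0.0826743 ]), 'tvec': array([-0.51555427,  0.13946447,  0.83884984])}
```

View pics/top0.png

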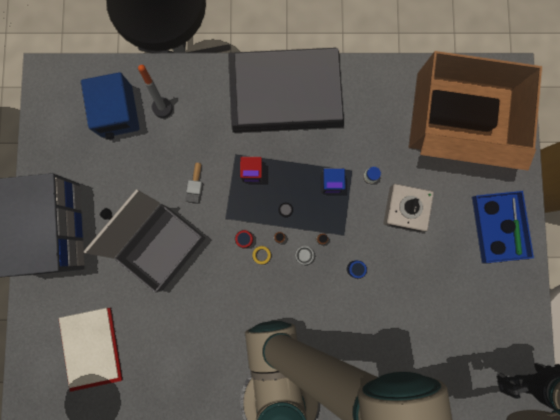

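View pics/side0.png

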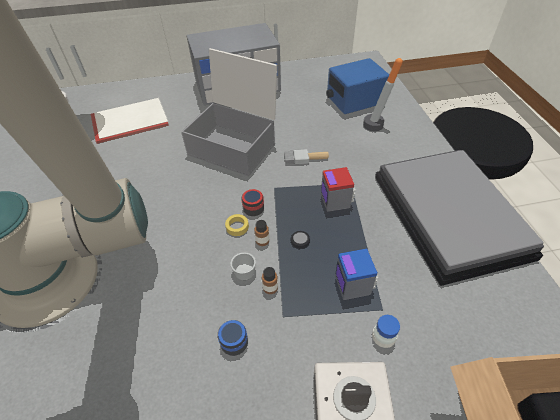

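```bash
cat > h.py <<'E'
from rig import manip
import cv2, numpy as np
from scipy.optimize import minimize
from scipy.spatial.transform import Rotation as R
CAL={n:manip.get_calibration(n) for n in('top','side')}
def proj(n,P):
    c=CAL[n];return cv2.projectPoints(np.asarray(P,float).reshape(-1,3),c['rvec'],c['tvec'],c['camera_matrix'],None)[0][:,0]
def ray(n,uv,z):
    c=CAL[n];Rm=cv2.Rodrigues(c['rvec'])[0];o=-Rm.T@c['tvec']
    d=Rm.T@np.linalg.inv(c['camera_matrix'])@np.array([uv[0],uv[1],1.]);return o+d*(z-o[2])/d[2]
def cyl(x,y,z0,r,h):
    a=np.linspace(0,2*np.pi,48,endpoint=False)
    return np.array([[x+r*np.cos(t),y+r*np.sin(t),z] for z in(z0,z0+h) for t in a])
def block(x,y,yaw,sx,sy,h):
    c,s=np.cos(yaw),np.sin(yaw)
    return np.array([[x+c*a-s*b,y+s*a+c*b,z] for z in(0,h) for a in(-sx/2,sx/2) for b in(-sy/2,sy/2)])
S=8
def soft(n,P):
    p=proj(n,P);hull=cv2.convexHull(p.astype(np.float32))
    x0,y0,w,hh=cv2.boundingRect(hull);x0-=2;y0-=2;w+=5;hh+=5
    m=np.zeros((hh*S,w*S),np.uint8)
    cv2.fillConvexPoly(m,np.round(((hull[:,0]-[x0,y0]+.5)*S)*16-8).astype(np.int32),255,shift=4)
    out=np.zeros((420,560),np.float32);small=cv2.resize(m,(w,hh),interpolation=cv2.INTER_AREA)/255.
    X0,Y0=max(0,x0),max(0,y0);X1,Y1=min(560,x0+w),min(420,y0+hh)
    out[Y0:Y1,X0:X1]=small[Y0-y0:Y1-y0,X0-x0:X1-x0];return out
def fit(masks,f,p0,scale):
    def cost(q):
        P=f(*(np.array(p0)+q*scale));t=0
        for n,m in masks.items():
            s=soft(n,P);t+=np.abs(s-m).sum()/m.sum()
        return t
    k=len(p0);best=None
    sim=np.vstack([np.zeros(k),np.eye(k)])-1/(k+1)
    r=minimize(cost,np.zeros(k),method='Nelder-Mead',options=dict(initial_simplex=sim,xatol=.01,fatol=1e-4,maxiter=200))
    return np.array(p0)+r.x*scale,r.fun
def snap(tag):
    for n in('top','side'):
        cv2.imwrite(f'pics/{n}{tag}.png',manip.get_image(n))
def det(name,minc=.3,cams=('top','side')):
    return {n:[d for d in manip.masks_of(n,name) if d['conf']>minc] for n in cams}
DIM=dict(lens_red=(.026,.042),lens_blue=(.026,.042),meter=(.024,.03),glue0=(.016,.062),cup=(.027,.035),tape=(.027,.018),cap=(.022,.012),jar=(.022,.055))
def tool(dx_world,dy_world,dz_world):
    s=manip.get_state();q=s['ee_rot'];r=R.from_quat([q[1],q[2],q[3],q[0]])
    return r.inv().apply([dx_world,dy_world,dz_world])*1000
def yaw():
    q=manip.get_state()['ee_rot'];M=R.from_quat([q[1],q[2],q[3],q[0]]).as_matrix()
    return np.arctan2(M[1,0],M[0,0]) # angle of jaw axis
E
cat > find.py <<'E'
from h import *
import sys
for n in('top','side'): manip.get_image(n)
for name in sys.argv[1:]:
    D=det(name)
    for n in D:
        for d in D[n]: print(name,n,round(float(d['conf']),2),np.round(d['location'],1),int(d['pixels'].sum()))
    if name in DIM:
        r,h=DIM[name]
        # pair top & side detections
        for d in D['top']:
            x,y,_=ray('top',d['location'],h*.7)
            mk={'top':d['pixels'].astype(float)}
            p=proj('side',[[x,y,h/2]])[0]
            c=[e for e in D['side'] if np.hypot(*(np.array(e['location'])-p))<20]
            pt,ft=fit(mk,lambda a,b:cyl(a,b,0,r,h),[x,y],.008)
            if c:
                mk2={'side':c[0]['pixels'].astype(float)}
                ps,fs=fit(mk2,lambda a,b:cyl(a,b,0,r,h),[x,y],.008)
                mk.update(mk2);pb,fb=fit(mk,lambda a,b:cyl(a,b,0,r,h),[x,y],.008)
                print('   ',name,'top',np.round(pt,4),round(ft,2),'side',np.round(ps,4),round(fs,2),'both',np.round(pb,4),round(fb,2))
            else: print('   ',name,'top only',np.round(pt,4),round(ft,2))
E
python3 find.py lens_red lens_blue meter glue0 cup tape cap jar brush
```

```text
lens_red top 0.48 [241.2 237.5] 266
lens_red side 0.8 [254.3 204.1] 574
    lens_red top [0.4642 0.1054] 0.06 side [0.4666 0.108 ] 0.09 both [0.4648 0.106 ] 0.18
lens_blue top 0.53 [356.2 268.7] 284
lens_blue side 0.95 [234.2 336.4] 882
    lens_blue top [ 0.3749 -0.2217] 0.07 side [ 0.3776 -0.2229] 0.05 both [ 0.3764 -0.222 ] 0.18
glue0 top 0.56 [279.4 239.2] 104
glue0 side 0.7 [262.4 233.2] 282
glue0 side 0.61 [273.5 276.8] 375
    glue0 top [0.4678 0.0031] 0.11 side [0.4716 0.0042] 0.35 both [0.469  0.0029] 0.51
cup top 0.6 [305.8 256.1] 276
cup side 0.89 [241.9 267.2] 537
cup side 0.39 [253.7 201.7] 517
    cup top [ 0.4167 -0.0703] 0.06 side [ 0.4187 -0.0644] 0.24 both [ 0.417  -0.0701] 0.33
tape top 0.42 [266.7 251.4] 158
tape side 0.87 [237.1 220.8] 341
tape side 0.67 [314.3 250.8] 8863
    tape top [0.4168 0.0552] 0.77 side [0.4193 0.0552] 0.3 both [0.4178 0.0554] 1.1
cap top 0.52 [286.  209.3] 188
cap side 0.55 [300.1 239.5] 263
    cap top [ 0.5518 -0.0183] 0.1 side [ 0.555  -0.0167] 0.14 both [ 0.553  -0.0179] 0.28
jar top 0.65 [373.1 176.6] 223
jar side 0.59 [385.7 331.3] 717
    jar top [ 0.6528 -0.2722] 0.13 side [ 0.6537 -0.2748] 0.12 both [ 0.6539 -0.2738] 0.27
brush top 0.95 [193.1 187.9] 404
brush side 0.9 [299.9 155. ] 426
```

```bash
cat > fix.py <<'E'
from h import *
for n in('top','side'): manip.get_image(n)
for name,dim in (('lamp_red',(.06,.06,.084)),('lamp_blue',(.06,.06,.084)),('timer',(.12,.12,.05)),('mat',(.2,.36,.001))):
    D=det(name);mk={}
    for n in D:
        if D[n]:
            d=D[n][0];mk[n]=d['pixels'].astype(float);print(name,n,round(float(d['conf']),2),np.round(d['location'],1),int(mk[n].sum()))
    x,y,_=ray('top',D['top'][0]['location'],dim[2]*.8)
    for sub in (['top'],['side'],['top','side']):
        if not all(k in mk for k in sub): continue
        for y0 in (-.1,.1):
            p,f=fit({k:mk[k] for k in sub},lambda a,b,t:block(a,b,t,*dim),[x,y,y0],np.array([.01,.01,.15]))
            print('  ',sub,np.round(p,4),round(f,3))
for name in('box','lid','dial'):
    D=det(name)
    for n in D:
        for d in D[n]: 
            print(name,n,d['conf'],np.round(d['location'],1),int(d['pixels'].sum()))
    for n in D:
        if D[n]: cv2.imwrite(f'pics/m_{name}_{n}.png',D[n][0]['pixels'].astype(np.uint8)*255)
im={n:manip.get_image(n) for n in('top','side')}
for n in im:
    b,g,r=[im[n][...,i].astype(int) for i in range(3)]
    v=((b>150)&(r>80)&(g<r-20)).astype(np.uint8)
    k,_,st,ce=cv2.connectedComponentsWithStats(v)
    for i in range(1,k):
        if st[i,4]>8: print('violet',n,st[i],np.round(ce[i],1))
E
python3 fix.py
python3 - <<'E'
import cv2
a=cv2.imread('pics/top0.png');cv2.imwrite('pics/c1.png',cv2.resize(a[150:290,80:280],None,fx=4,fy=4,interpolation=cv2.INTER_CUBIC))
cv2.imwrite('pics/c2.png',cv2.resize(a[145:285,230:430],None,fx=4,fy=4,interpolation=cv2.INTER_CUBIC))
E
```

```text
lamp_red top 0.79 [253.  168.6] 514
lamp_red side 0.93 [336.8 188.2] 1149
   ['top'] [0.6654 0.0842 0.0216] 0.102
   ['top'] [0.6655 0.0843 0.0082] 0.101
   ['side'] [ 0.6698  0.0852 -0.0551] 0.11
   ['side'] [ 0.6694  0.084  -0.043 ] 0.11
   ['top', 'side'] [0.6658 0.0838 0.0036] 0.253
   ['top', 'side'] [0.6658 0.0837 0.0035] 0.253
lamp_blue top 0.77 [332.1 180.6] 582
lamp_blue side 0.65 [353.6 272.2] 1762
   ['top'] [ 0.6328 -0.1544 -0.0374] 0.056
   ['top'] [ 0.6328 -0.1544 -0.0368] 0.057
   ['side'] [ 0.6342 -0.1535  0.0097] 0.036
   ['side'] [ 0.6342 -0.1535  0.0258] 0.037
   ['top', 'side'] [ 0.6336 -0.1541 -0.0142] 0.098
   ['top', 'side'] [ 0.6336 -0.1541 -0.0115] 0.097
timer top 0.91 [406.8 209.8] 1821
timer side 0.72 [352.9 392.2] 4331
   ['top'] [ 0.5537 -0.3782 -0.1889] 0.071
   ['top'] [ 0.554  -0.3788 -0.1937] 0.071
   ['side'] [ 0.5551 -0.3803 -0.2037] 0.019
   ['side'] [ 0.5551 -0.3804 -0.2012] 0.019
   ['top', 'side'] [ 0.5548 -0.3802 -0.2053] 0.093
   ['top', 'side'] [ 0.5549 -0.3799 -0.2131] 0.093
mat top 0.84 [289.4 196.5] 6620
mat side 0.61 [313.4 250.3] 8640
   ['top'] [ 0.5987 -0.0278 -0.1426] 0.212
   ['top'] [ 0.5987 -0.0278 -0.1431] 0.212
   ['side'] [ 0.6016 -0.0266 -0.1402] 0.338
   ['side'] [ 0.6016 -0.0267 -0.1394] 0.338
   ['top', 'side'] [ 0.5999 -0.0273 -0.1392] 0.562
   ['top', 'side'] [ 0.5998 -0.0274 -0.1408] 0.562
box top 0.57 [146.3 242.9] 6357
box top 0.44 [122.  222.9] 2351
box side 0.93 [237.  118.7] 8270
box side 0.39 [242.8  84.1] 3603
lid top 0.69 [116.7 224. ] 2362
lid side 0.88 [240.9  84.7] 3618
dial top 0.48 [413.5 204.5] 191
dial side 0.76 [357.9 398.6] 709
dial side 0.7 [232.8 335.5] 816
violet top [244 171  14   4  56] [250.5 172.5]
violet top [328 183  14   4  56] [334.5 184.5]
violet side [325 171  12  14  93] [330.7 177.7]
violet side [342 255  14  20 150] [348.3 264.3]
```

View pics/c1.png

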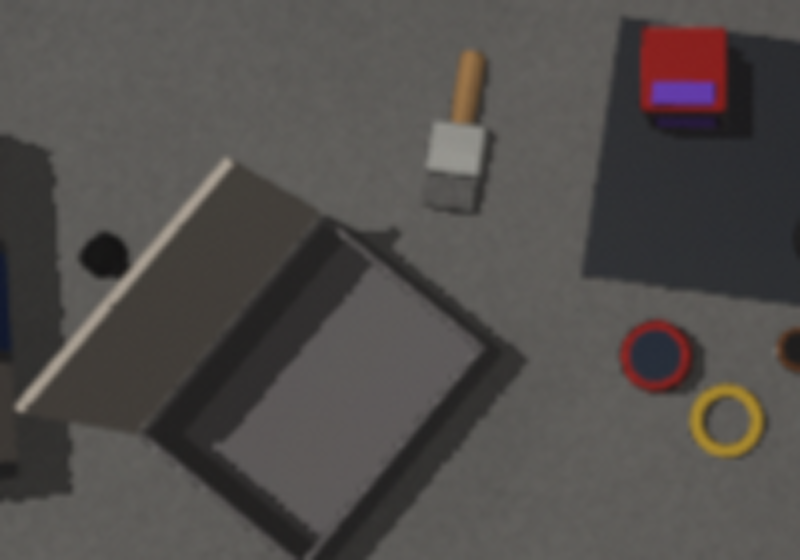

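View pics/c2.png

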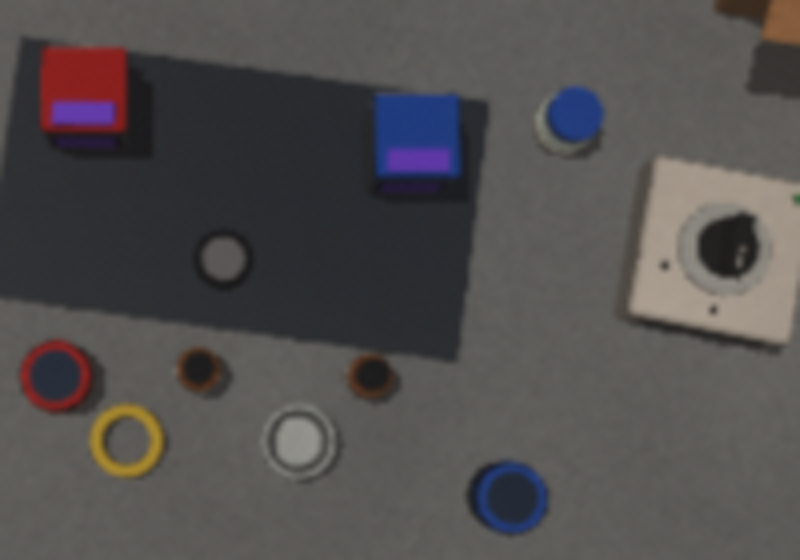

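Run:
```python
from h import *
a=cv2.imread('pics/side0.png');cv2.imwrite('pics/c3.png',cv2.resize(a[30:190,160:300],None,fx=4.5/1.2,fy=4.5/1.2,interpolation=cv2.INTER_CUBIC))
a=cv2.imread('pics/top0.png');cv2.imwrite('pics/c4.png',cv2.resize(a[170:300,70:220],None,fx=4.5,fy=4.5,interpolation=cv2.INTER_CUBIC))
cv2.imwrite('pics/c5.png',cv2.resize(a[180:240,380:440],None,fx=9,fy=9,interpolation=cv2.INTER_CUBIC))
```

```text
(no output)
```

View pics/c3.png

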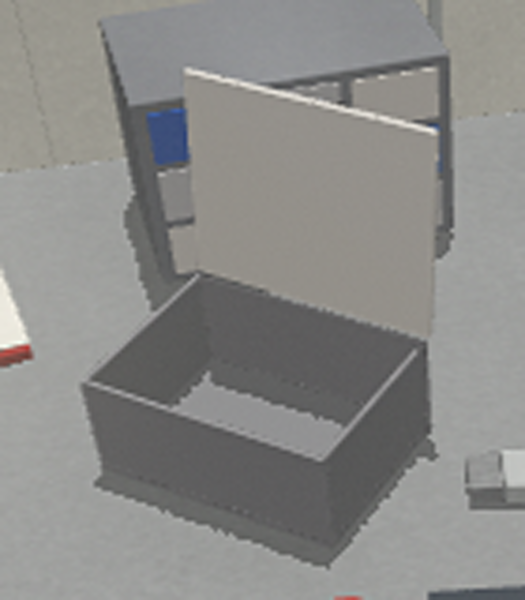

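View pics/c4.png

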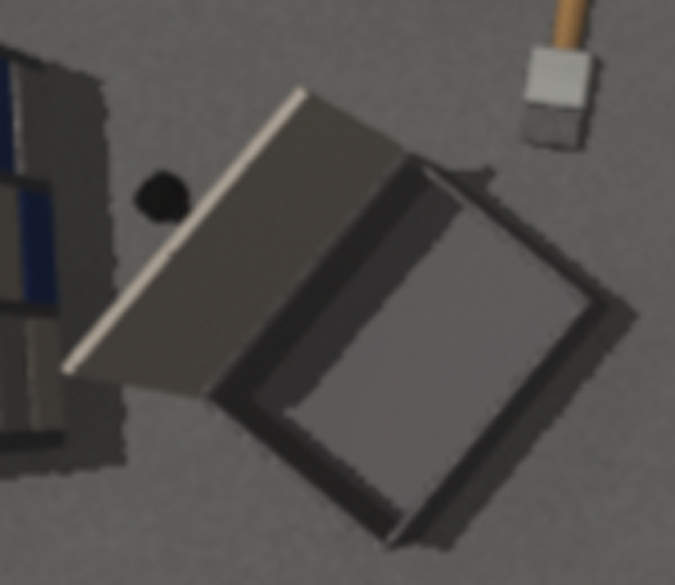

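View pics/c5.png

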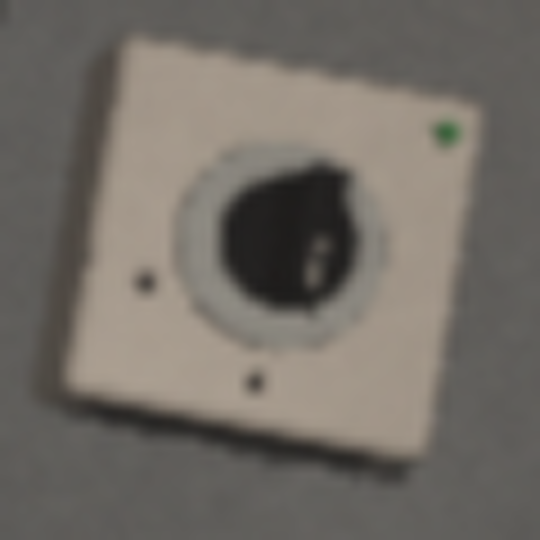

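Run:
```python
from h import *
from scipy.optimize import least_squares
rim=[(-.075,.1),(-.075,-.1),(.075,-.1),(.075,.1)]
T=np.array([(388,545),(610,300),(412,155),(210,397)])/4.5+[70,170]-.5+.0
Sd=np.array([(88,383),(325,461),(425,343),(200,275)])/3.75+[160,30]-.5
Tl=np.array([(305,88),(65,370)])/4.5+[70,170]-.5
Sl=np.array([(437,132),(185,70)])/3.75+[160,30]-.5
def pts(p):
    x,y,t,l=p;c,s=np.cos(t),np.sin(t)
    L=[(a,b,.08) for a,b in rim]
    for b in(-.1,.1): L.append((.075-.15*np.cos(l)+.004*np.sin(l),b,.08+.15*np.sin(l)+.004*np.cos(l)))
    return np.array([[x+c*a-s*b,y+s*a+c*b,z] for a,b,z in L])
def res(p):
    P=pts(p);return np.r_[(proj('top',P)-np.vstack([T,Tl])).ravel(),(proj('side',P)-np.vstack([Sd,Sl])).ravel()]
r=least_squares(res,[.45,.3,.8,1.7]);print(np.round(r.x,4),np.round(r.fun,1))
# lamp yaws from coloured tops
im=cv2.imread('pics/top0.png').astype(int);b,g,rr=im[...,0],im[...,1],im[...,2]
for n,m,box in(('red',(rr>110)&(b<80),(230,280,150,190)),('blue',(b>90)&(rr<80),(318,350,160,195))):
    vi=(b>110)&(rr>70)&(g<rr-10)
    mm=(m|vi);k=np.zeros_like(mm);k[box[2]:box[3],box[0]:box[1]]=1;mm&=k
    print(n,mm.sum())
    for y0 in(-.1,.1):
        p,f=fit({'top':mm.astype(float)},lambda a,b_,t:block(a,b_,t,.06,.06,0)+[0,0,.084],[.65,0.08 if n=='red' else -.155,y0],np.array([.01,.01,.15]));print(np.round(p,4),round(f,3))
# violet stripe line direction
for n,uv in(('red',[(244,172.5),(258,172.5)]),('blue',[(328,184.5),(342,184.5)])):
    A,B=[ray('top',q,.084) for q in uv];d=A-B;print(n,'stripe yaw',np.arctan2(-d[0],d[1]),(A+B)/2)
```

```text
[0.4403 0.3384 0.8965 1.7197] [ 0.4  1.4 -2.8 -0.8  0.2 -1.6 -1.3  0.3  0.5 -0.7  0.7 -0.3 -2.5  0.5
 -0.2  1.3  1.2  0.2 -0.7  0.2  0.9  0.6  0.2  0.5]
red 381
[0.6685 0.0838 0.0092] 0.165
[ 6.684e-01  8.400e-02 -3.000e-04] 0.164
blue 431
[ 0.6337 -0.1545 -0.0038] 0.034
[ 0.6336 -0.1545 -0.004 ] 0.034
red stripe yaw -0.0010334458267845631 [0.64968321 0.08119391 0.084     ]
blue stripe yaw -0.0012171473006934738 [ 0.61490372 -0.15696654  0.084     ]
```

```bash
cat > plan.py <<'E'
from h import *
import sys
x,y,z,w=map(float,sys.argv[1:5])
s=manip.get_state();p=s['position']
d=tool(x-p[0],y-p[1],z-p[2]);t=-( (w-yaw()+np.pi)%(2*np.pi)-np.pi)
print('t=%.2f'%s['clock'],'pos',np.round(p,4),'yaw %.3f'%yaw(),'w %.4f'%s['width'],'F',np.round(s['contact_force'],1),'q1 %.2f q6 %.2f'%(s['qpos'][0],s['qpos'][5]))
print('shift',np.round(d,1),'turn %.3f'%t,'norm %.0f'%np.linalg.norm(d))
E
python3 plan.py 0.40 -0.15 0.25 -1.57;  python3 find.py glue0
python3 - <<'E'
from h import *
a=cv2.imread('pics/side0.png')
for d in manip.masks_of('side','glue0'): 
    m=d['pixels'].astype(float);print(d['conf'],d['location'])
    x,y,_=ray('side',d['location'],.03);print(fit({'side':m},lambda a,b:cyl(a,b,0,.016,.062),[x,y],.008))
for u in((280,237),(323,239)): print(ray('top',u,.06))
E
```

```text
t=2.00 pos [ 0.1405 -0.5576  0.2313] yaw -1.324 w 0.0849 F [-0.1 -0.4 -0.3] q1 -1.44 q6 -0.12
shift [-331.9 -351.2  -18.7] turn 0.246 norm 484
glue0 top 0.62 [277.5 239.2] 79
glue0 side 0.59 [260.6 233. ] 304
    glue0 top [0.4655 0.0034] 0.36 side [0.4718 0.0021] 0.28 both [0.4698 0.0025] 0.72
0.59 [260.6, 233.0]
(array([4.71440380e-01, 2.17259722e-04]), np.float64(0.2782636753430492))
0.28 [243.7, 85.6]
(array([0.57438119, 0.4813815 ]), np.float64(0.9349844638535666))
[ 0.46762223 -0.00090811  0.06      ]
[ 0.46167645 -0.12351901  0.06      ]
```

Request:
drive_tool(
  steps=[
    [-170, -180, -20, 0.12, 0.4],
    [-170, -180, -20, 0.12, 0.4],
    [-170, -180, -20, 0.12, 0.4],
    [-170, -180, -20, 0.12, 0.4],
    [-170, -180, -20, 0.12, 0.4],
  ],
)

```text
clock: 2.75
position: [0.2742, -0.347, 0.2516]
ee_rot: [-0.0, 0.75, -0.661, 0.0]
contact_force: [1.2, -0.6, 0.8]
width: 0.0597
```

Request:
drive_tool(
  steps=[
    [-120, -130, 0, 0.12, 0.4],
    [-120, -130, 0, 0.12, 0.4],
    [-120, -130, 0, 0.12, 0.4],
    [-120, -130, 0, 0.12, 0.4],
    [-120, -130, 0, 0.12, 0.4],
  ],
)

```text
clock: 3.25
position: [0.39, -0.2086, 0.2519]
ee_rot: [-0.001, 0.711, -0.703, 0.001]
contact_force: [-0.5, -0.0, 0.7]
width: 0.0602
```

```bash
python3 - <<'E'
from h import *
snap('1')
E
python3 plan.py 0.465 -0.12 0.15 -1.57;python3 find.py glue0 meter lens_red lens_blue
```

```text
t=3.35 pos [ 0.3882 -0.2113  0.2517] yaw -1.563 w 0.0599 F [-1.1  0.7 -0.3] q1 -0.66 q6 0.91
shift [-90.8 -77.5 101.6] turn 0.007 norm 157
glue0 top 0.71 [407.5 207.4] 1839
glue0 side 0.77 [261.9 234.7] 313
glue0 side 0.58 [272.  277.7] 356
    glue0 top only [ 0.5798 -0.4207] 0.9
lens_red top 0.51 [242.6 240.9] 268
lens_red side 0.64 [252.4 203. ] 490
lens_red side 0.46 [248.8  81.3] 3116
    lens_red top [0.4639 0.1058] 0.06 side [0.4667 0.1069] 0.08 both [0.4649 0.1059] 0.19
lens_blue top 0.63 [353.2 277. ] 46
lens_blue side 0.58 [234.  336.9] 896
    lens_blue top [ 0.3654 -0.2089] 5.53 side [ 0.3782 -0.2224] 0.05 both [ 0.3749 -0.2217] 5.73
```

View pics/top1.png

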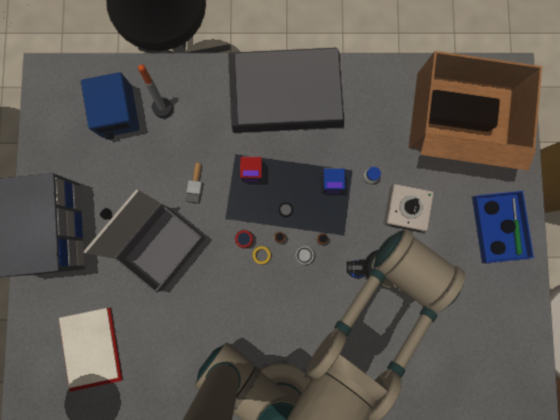

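View pics/side1.png

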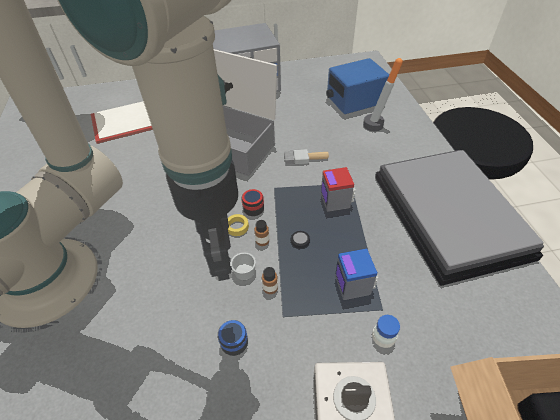

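Request:
drive_tool(
  steps=[
    [11, 12, 40, 0.0, 0.7],
    [11, 12, 80, 0, 0.7],
    [11, 12, 120, 0, 0.7],
    [11, 12, 160, 0, 0.7],
    [11, 12, 160, 0, 0.7],
  ],
)

```text
clock: 4.35
position: [0.3724, -0.2205, 0.0877]
ee_rot: [0.0, 0.709, -0.705, -0.005]
contact_force: [-0.8, 0.9, 0.1]
width: 0.0728
```

```bash
python3 - <<'E'
from h import *
snap('2');a=cv2.imread('pics/side2.png')[270:390,180:300];cv2.imwrite('pics/c6.png',cv2.resize(a,None,fx=4,fy=4))
E
python3 plan.py 0.3765 -0.222 0.013 -1.57
```

```text
t=4.45 pos [ 0.3761 -0.2233  0.0919] yaw -1.566 w 0.0724 F [ 0.4 -0.1  0.9] q1 -0.70 q6 0.87
shift [-1.3 -0.5 78.9] turn 0.004 norm 79
```

View pics/c6.png

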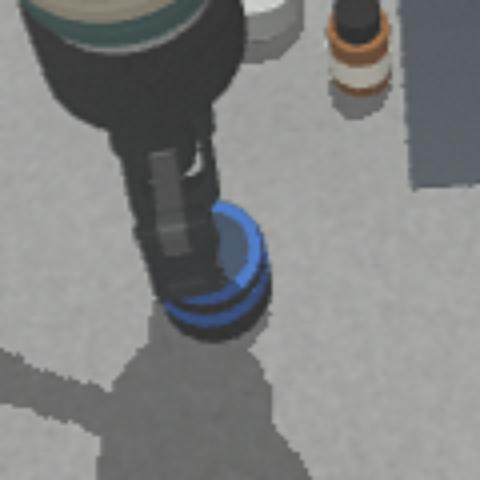

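Request:
drive_tool(
  steps=[
    [-1, 0, 25, 0, 0.7],
    [-1, 0, 50, 0, 0.7],
    [-1, 0, 70, 0, 0.7],
    [-1, 0, 79, 0, 0.7],
    [-1, 0, 79, 0, 0.7],
  ],
)

```text
clock: 4.95
position: [0.3769, -0.223, 0.0136]
ee_rot: [-0.0, 0.709, -0.705, 0.001]
contact_force: [0.5, -0.8, 0.1]
width: 0.0729
```

Request:
drive_tool(
  steps=[
    [0, 0, 1, 0, 0],
    [0, 0, 1, 0, -0.5],
    [0, 0, 1, 0, -0.5],
    [0, 0, 1, 0, -0.5],
    [0, 0, 1, 0, -0.5],
  ],
  squeeze=50,
)

```text
clock: 5.45
position: [0.3783, -0.2241, 0.0144]
ee_rot: [-0.0, 0.709, -0.705, 0.003]
contact_force: [-0.7, 1.6, 6.2]
width: 0.0508
```

```bash
python3 plan.py 0.555 -0.154 0.15 -1.57
```

```text
t=5.45 pos [ 0.3783 -0.2241  0.0144] yaw -1.566 w 0.0508 F [-0.7  1.6  6.2] q1 -0.69 q6 0.87
shift [ -68.8 -177.6 -135.1] turn 0.004 norm 234
```

Request:
drive_tool(
  steps=[
    [0, 0, -40, 0, -0.5],
    [0, 0, -80, 0, -0.5],
    [0, 0, -110, 0, -0.5],
    [-20, -50, -110, 0, -0.5],
    [-40, -90, -110, 0, -0.5],
  ],
)

```text
clock: 5.95
position: [0.4696, -0.1845, 0.1276]
ee_rot: [-0.001, 0.708, -0.707, 0.006]
contact_force: [0.1, -0.7, -1.6]
width: 0.0509
```

```bash
python3 plan.py 0.5545 -0.154 0.1 -1.57
```

```text
t=5.95 pos [ 0.4696 -0.1845  0.1276] yaw -1.569 w 0.0509 F [ 0.1 -0.7 -1.6] q1 -0.51 q6 1.06
shift [-30.5 -84.7  28.2] turn 0.001 norm 94
```

Request:
drive_tool(
  steps=[
    [-15, -40, 0, 0, -0.5],
    [-30, -80, 0, 0, -0.5],
    [-30, -85, 10, 0, -0.5],
    [-30, -85, 20, 0, -0.5],
    [-30, -85, 28, 0, -0.5],
  ],
)

```text
clock: 6.45
position: [0.5529, -0.1543, 0.0991]
ee_rot: [-0.0, 0.708, -0.707, 0.005]
contact_force: [-0.2, 0.1, -2.1]
width: 0.0507
```

```bash
python3 - <<'E'
from h import *
snap('3');a=cv2.imread('pics/side3.png')[170:340,240:400];cv2.imwrite('pics/c6.png',cv2.resize(a,None,fx=3.5,fy=3.5))
E
python3 plan.py 0.5545 -0.154 0.0145 -1.57;python3 find.py lens_blue
```

```text
t=6.55 pos [ 0.552  -0.1544  0.0985] yaw -1.570 w 0.0505 F [-0.7 -0.  -0.2] q1 -0.39 q6 1.18
shift [-0.8 -2.1 84.1] turn -0.000 norm 84
lens_blue top 0.71 [278.7 196.5] 5557
lens_blue side 0.74 [310.3 264.2] 322
lens_blue side 0.47 [288.8 155. ] 182
    lens_blue top only [0.6691 0.0194] 0.95
```

View pics/c6.png

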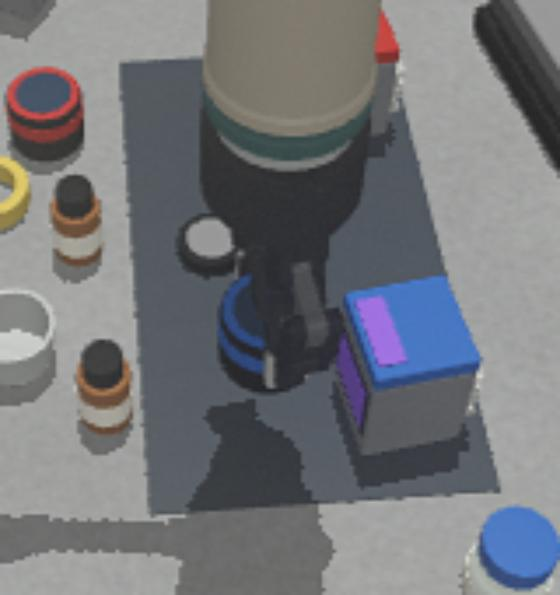

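Request:
drive_tool(
  steps=[
    [-1, -2, 30, 0, -0.5],
    [-1, -2, 55, 0, -0.5],
    [-1, -2, 75, 0, -0.5],
    [-1, -2, 83, 0, -0.5],
    [-1, -2, 83, 0, -0.5],
  ],
)

```text
clock: 7.25
position: [0.5565, -0.1547, 0.0171]
ee_rot: [-0.001, 0.707, -0.707, 0.005]
contact_force: [-0.0, 0.1, -0.3]
width: 0.0504
```

```bash
python3 plan.py 0.5545 -0.154 0.0145 -1.57
```

```text
t=7.25 pos [ 0.5565 -0.1547  0.0171] yaw -1.571 w 0.0504 F [-0.   0.1 -0.3] q1 -0.39 q6 1.18
shift [-0.7  2.   2.6] turn -0.001 norm 3
```

Request:
drive_tool(
  steps=[
    [0, 1, 2, 0, -0.5],
    [0, 1, 3, 0, -0.5],
    [0, 1, 3, 0, 0.4],
    [0, 1, 3, 0, 0.7],
    [0, 1, 3, 0, 0.7],
  ],
)

```text
clock: 7.75
position: [0.556, -0.1549, 0.0148]
ee_rot: [-0.001, 0.707, -0.707, 0.006]
contact_force: [0.6, 0.1, -0.3]
width: 0.0727
```

Request:
drive_tool(
  steps=[
    [0, 0, -15, 0, 0.7],
    [0, 0, -50, 0, 0.7],
    [0, 0, -90, 0, 0.7],
    [0, 30, -120, 0, 0.5],
    [0, 60, -120, 0, 0.5],
  ],
)

```text
clock: 8.25
position: [0.4979, -0.1555, 0.1388]
ee_rot: [-0.003, 0.707, -0.707, 0.011]
contact_force: [0.1, -0.8, -0.4]
width: 0.0641
```

```bash
python3 - <<'E'
from h import *
snap('4')
E
python3 plan.py 0.466 -0.12 0.1 -1.57;python3 find.py lens_blue glue0
```

```text
t=8.35 pos [ 0.4913 -0.1533  0.1354] yaw -1.571 w 0.0639 F [ 0.3  0.  -0.7] q1 -0.44 q6 1.14
shift [-33.5  25.6  34.9] turn -0.001 norm 55
lens_blue top 0.56 [324.8 206.8] 56
lens_blue side 0.92 [318.7 288.7] 693
    lens_blue top [ 0.5565 -0.1257] 4.03 side [ 0.5553 -0.155 ] 0.08 both [ 0.5558 -0.1536] 4.18
glue0 side 0.71 [258.1 233.9] 306
glue0 side 0.7 [220.1  87.3] 491
glue0 side 0.62 [273.6 280.7] 362
```

View pics/side4.png

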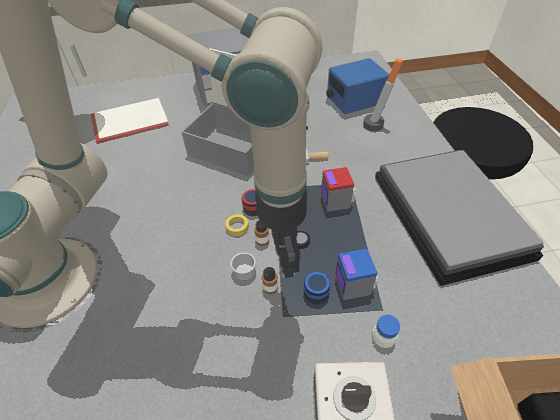

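Run:
```python
from h import *
manip.get_image('side')
for d in manip.masks_of('side','glue0'): 
    m=d['pixels'].astype(float)
    if m.sum()>450: continue
    x,y,_=ray('side',d['location'],.03);print(d['conf'],d['location'],m.sum())
    for r,h in((.016,.062),(.016,.055)):print(fit({'side':m},lambda a,b:cyl(a,b,0,r,h),[x,y],.008))
# from the initial top image: dark cap disc
im=cv2.imread('pics/top0.png')
for u in((280,238),(323,239.5)):
    c=im[u and int(u[1])-10:int(u[1])+10,int(u[0])-10:int(u[0])+10].astype(int)
    m=(c[...,2]-c[...,0]>12)|(c.sum(2)<100)
    ys,xs=np.nonzero(m);print(u,m.sum(),xs.mean()+u[0]-10,ys.mean()+int(u[1])-10,ray('top',(xs.mean()+u[0]-10,ys.mean()+int(u[1])-10),.045))
```

```text
0.82 [259.4, 233.0] 304.0
(array([ 4.69945767e-01, -3.62062553e-04]), np.float64(0.2739680102156279))
(array([0.47033468, 0.00377932]), np.float64(0.17098813331808502))
0.57 [272.3, 276.2] 398.0
(array([ 0.46546767, -0.12381624]), np.float64(0.12508621586290136))
(array([ 0.46586463, -0.120061  ]), np.float64(0.05758202735372075))
(280, 238) 109 279.302752293578 236.75229357798165 [0.46904268 0.00092993 0.045     ]
(323, 239.5) 111 321.68468468468467 238.55855855855856 [ 0.46358717 -0.12138835  0.045     ]
```

Request:
drive_tool(
  steps=[
    [-33, 26, 20, 0, 0.4],
    [-33, 26, 35, 0, 0.4],
    [-33, 26, 55, 0, 0.4],
    [-33, 26, 55, 0, 0.4],
    [-33, 26, 55, 0, 0.4],
  ],
)

```text
clock: 9.25
position: [0.4702, -0.1215, 0.0781]
ee_rot: [-0.001, 0.707, -0.707, 0.005]
contact_force: [0.3, 0.3, 0.4]
width: 0.0597
```

```bash
python3 plan.py 0.465 -0.1205 0.018 -1.57
```

```text
t=9.25 pos [ 0.4702 -0.1215  0.0781] yaw -1.570 w 0.0597 F [0.3 0.3 0.4] q1 -0.39 q6 1.18
shift [-1.4  5.7 60. ] turn -0.000 norm 60
```

Request:
drive_tool(
  steps=[
    [-1, 6, 15, 0, 0.4],
    [-1, 6, 35, 0, 0.4],
    [-1, 6, 55, 0, 0.4],
    [-1, 6, 60, 0, 0.4],
    [-1, 6, 60, 0, 0.4],
  ],
)

```text
clock: 9.75
position: [0.4651, -0.1211, 0.0181]
ee_rot: [-0.001, 0.707, -0.707, 0.005]
contact_force: [-0.1, -1.2, 0.4]
width: 0.0597
```

Request:
drive_tool(
  steps=[
    [0, 0, 1, 0, 0],
    [0, 0, 1, 0, -0.5],
    [0, 0, 1, 0, -0.9],
    [0, 0, 1, 0, -0.9],
    [0, 0, 1, 0, -0.9],
  ],
  squeeze=40,
)

```text
clock: 10.25
position: [0.4662, -0.1215, 0.0182]
ee_rot: [-0.001, 0.707, -0.707, 0.006]
contact_force: [0.7, -0.0, 7.6]
width: 0.0311
```

```bash
python3 plan.py 0.38 0.05 0.2 -0.7
python3 - <<'E'
from h import *
c,s=np.cos(.8965),np.sin(.8965)
for a,b in((-.015,-.05),(-.015,.05)): print(a,b,.4403+c*a-s*b,.3384+s*a+c*b)
E
```

```text
t=10.25 pos [ 0.4662 -0.1215  0.0182] yaw -1.570 w 0.0311 F [ 0.7 -0.   7.6] q1 -0.40 q6 1.18
shift [-170.2   84.1 -183.9] turn -0.870 norm 264
-0.015 -0.05 0.4699921070729065 0.29546541280539595
-0.015 0.05 0.39187745894210335 0.3579001927553631
```

Request:
drive_tool(
  steps=[
    [0, 0, -50, 0, -0.9],
    [0, 0, -100, 0, -0.9],
    [-20, 10, -140, -0.15, -0.9],
    [-65, 20, -150, -0.3, -0.9],
    [-110, 30, -150, -0.45, -0.9],
  ],
)

```text
clock: 10.75
position: [0.4358, -0.01, 0.1698]
ee_rot: [-0.001, 0.848, -0.53, 0.009]
contact_force: [0.4, 0.3, -0.8]
width: 0.0312
```

```bash
python3 - <<'E'
c,s=0.6244,0.7811
for a,b in((-.01,-.045),(-.01,.045)): print(a,b,.4403+c*a-s*b,.3384+s*a+c*b)
E
python3 plan.py 0.469 0.3025 0.17 -0.674
```

```text
-0.01 -0.045 0.4692055 0.30249099999999995
-0.01 0.045 0.3989065 0.358687
t=10.75 pos [ 0.4358 -0.01    0.1698] yaw -1.117 w 0.0312 F [ 0.4  0.3 -0.8] q1 -0.18 q6 0.94
shift [-266.3 -166.9   -2.2] turn -0.443 norm 314
```

Request:
drive_tool(
  steps=[
    [-40, -25, -2, -0.15, -0.9],
    [-80, -50, -2, -0.3, -0.9],
    [-120, -75, -2, -0.44, -0.9],
    [-160, -100, -2, -0.44, -0.9],
    [-200, -125, -2, -0.44, -0.9],
  ],
)

```text
clock: 11.25
position: [0.4599, 0.2264, 0.1704]
ee_rot: [0.001, 0.943, -0.332, 0.01]
contact_force: [0.7, -0.3, -0.0]
width: 0.0312
```

```bash
python3 plan.py 0.469 0.3025 0.16 -0.674
```

```text
t=11.25 pos [0.4599 0.2264 0.1704] yaw -0.676 w 0.0312 F [ 0.7 -0.3 -0. ] q1 0.33 q6 1.01
shift [-40.7 -65.    9.9] turn -0.002 norm 77
```

Request:
drive_tool(
  steps=[
    [-20, -33, 10, 0, -0.9],
    [-41, -65, 10, 0, -0.9],
    [-41, -65, 10, 0, -0.9],
    [-41, -65, 10, 0, -0.9],
  ],
)

```text
clock: 11.65
position: [0.4682, 0.3029, 0.1594]
ee_rot: [0.002, 0.944, -0.331, 0.009]
contact_force: [-0.3, -0.6, 0.2]
width: 0.0314
```

```bash
python3 - <<'E'
from h import *
snap('5');a=cv2.imread('pics/side5.png')[10:220,140:320];cv2.imwrite('pics/c6.png',cv2.resize(a,None,fx=2.8,fy=2.8))
E
python3 plan.py 0.469 0.3025 0.026 -0.674
```

```text
t=11.75 pos [0.4683 0.3016 0.1598] yaw -0.677 w 0.0312 F [-0.9  0.2 -0.5] q1 0.46 q6 1.14
shift [ -2.6  -0.8 133.7] turn -0.003 norm 134
```

View pics/c6.png

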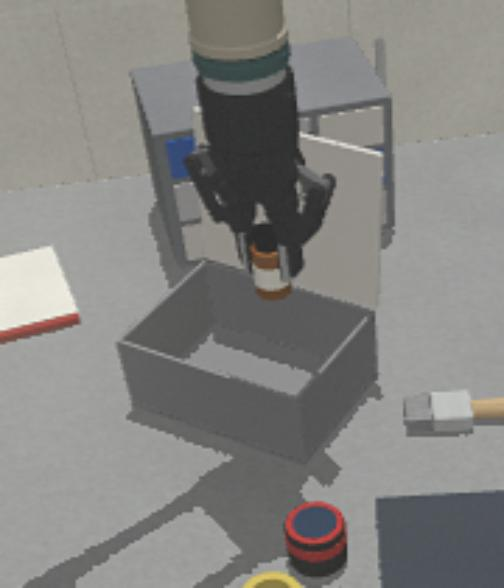

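View pics/top5.png

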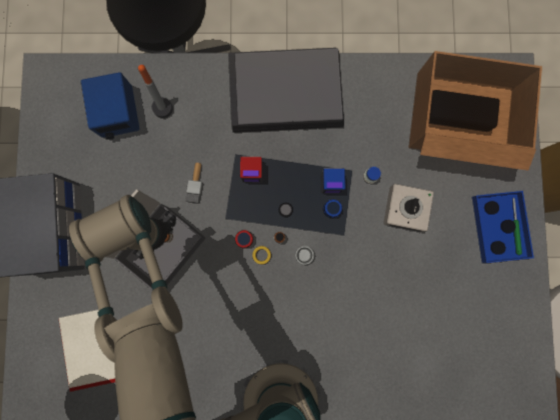

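Request:
drive_tool(
  steps=[
    [-2, 0, 35, 0, -0.9],
    [-2, 0, 70, 0, -0.9],
    [-2, 0, 100, 0, -0.9],
    [-2, 0, 100, 0, -0.9],
    [-2, 0, 100, 0, -0.9],
  ],
)

```text
clock: 12.25
position: [0.4686, 0.3008, 0.0602]
ee_rot: [0.002, 0.943, -0.333, 0.009]
contact_force: [-0.6, -0.5, 0.3]
width: 0.0312
```

```bash
python3 plan.py 0.469 0.3025 0.026 -0.674
python3 - <<'E'
from h import *
snap('6');a=cv2.imread('pics/side6.png')[10:220,140:320];cv2.imwrite('pics/c6.png',cv2.resize(a,None,fx=2.8,fy=2.8))
E
```

```text
t=12.25 pos [0.4686 0.3008 0.0602] yaw -0.678 w 0.0312 F [-0.6 -0.5  0.3] q1 0.46 q6 1.15
shift [-1.4 -1.5 34.2] turn -0.004 norm 34
```

View pics/c6.png

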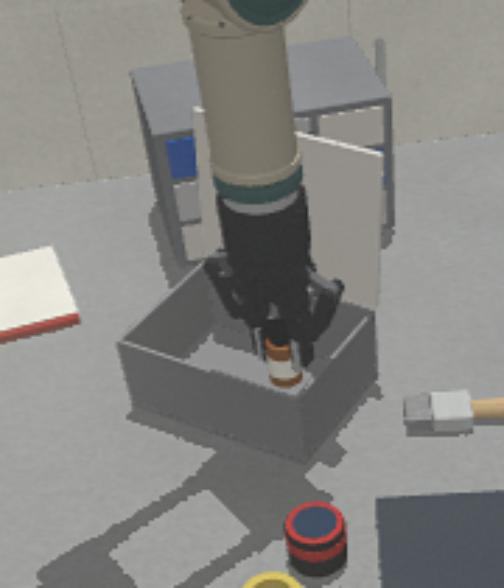

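Request:
drive_tool(
  steps=[
    [-1, -1, 20, 0, -0.9],
    [-1, -1, 34, 0, -0.9],
    [-1, -1, 35, 0, -0.9],
    [-1, -1, 35, 0, -0.9],
    [-1, -1, 36, 0, 0.1],
  ],
)

```text
clock: 12.85
position: [0.465, 0.3075, 0.0262]
ee_rot: [-0.002, 0.942, -0.335, 0.005]
contact_force: [-28.5, 33.9, 5.8]
width: 0.0441
```

Request:
drive_tool(
  steps=[
    [0, 0, 0, 0, 0.2],
    [0, 0, 0, 0, 0.2],
    [0, 0, -40, 0, 0.2],
    [0, 0, -80, 0, 0.2],
    [0, 0, -120, 0, 0.2],
  ],
)

```text
clock: 13.35
position: [0.4649, 0.3074, 0.1491]
ee_rot: [-0.003, 0.942, -0.335, 0.006]
contact_force: [1.0, 0.2, 0.1]
width: 0.0509
```

```bash
python3 - <<'E'
from h import *
snap('7');a=cv2.imread('pics/side7.png')[10:220,140:320];cv2.imwrite('pics/c6.png',cv2.resize(a,None,fx=2.8,fy=2.8))
E
python3 plan.py 0.45 0.1 0.16 -1.57
```

```text
t=13.45 pos [0.4688 0.3093 0.1539] yaw -0.684 w 0.0511 F [ 0.7  0.7 -0.2] q1 0.46 q6 1.15
shift [117.8 174.   -8.1] turn 0.886 norm 210
```

View pics/c6.png

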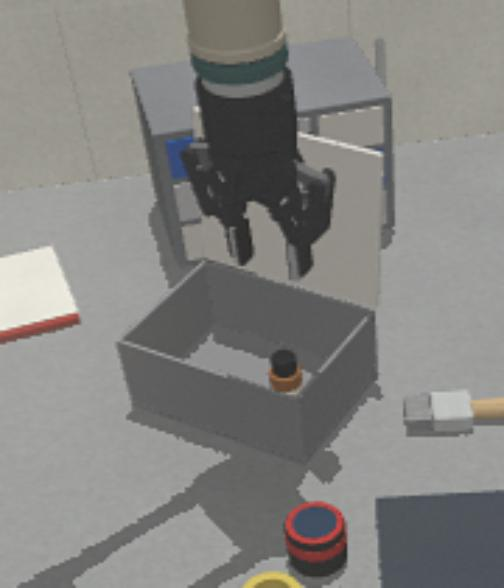

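Request:
drive_tool(
  steps=[
    [30, 45, -8, 0.15, 0.4],
    [60, 90, -8, 0.3, 0.4],
    [90, 135, -8, 0.45, 0.4],
    [118, 174, -8, 0.6, 0.4],
    [118, 174, -8, 0.75, 0.4],
  ],
)

```text
clock: 13.95
position: [0.4498, 0.0952, 0.1606]
ee_rot: [-0.01, 0.751, -0.661, 0.009]
contact_force: [-0.1, 0.6, 0.4]
width: 0.06
```

```bash
python3 plan.py 0.469 0.002 0.1 -1.57; python3 find.py lens_red glue0
```

```text
t=13.95 pos [0.4498 0.0952 0.1606] yaw -1.443 w 0.0600 F [-0.1  0.6  0.4] q1 0.06 q6 1.50
shift [94.9 -5.6 60.7] turn 0.127 norm 113
lens_red side 0.79 [255.5 202.2] 499
glue0 top 0.63 [283.3 239. ] 106
glue0 top 0.61 [174.7 238.2] 121
glue0 top 0.57 [288.5 198.2] 5943
glue0 side 0.78 [260.  232.4] 317
glue0 side 0.55 [241.9 265.8] 549
    glue0 top [0.467  0.0016] 0.07 side [0.4699 0.001 ] 0.22 both [0.468  0.0016] 0.38
    glue0 top only [0.4657 0.3017] 0.26
    glue0 top only [ 0.6566 -0.1018] 0.98
```

Request:
drive_tool(
  steps=[
    [45, -3, 20, 0.127, 0.4],
    [94, -6, 40, 0.127, 0.4],
    [94, -6, 70, 0.127, 0.4],
    [94, -6, 80, 0.127, 0.4],
    [94, -6, 80, 0.127, 0.4],
  ],
)

```text
clock: 14.75
position: [0.4705, 0.0103, 0.0786]
ee_rot: [-0.01, 0.713, -0.701, 0.005]
contact_force: [-0.3, 0.1, -0.0]
width: 0.0599
```

```bash
python3 plan.py 0.4685 0.0015 0.018 -1.57
```

```text
t=14.75 pos [0.4705 0.0103 0.0786] yaw -1.555 w 0.0599 F [-0.3  0.1 -0. ] q1 -0.13 q6 1.41
shift [ 9.3  3.4 60.4] turn 0.015 norm 61
```

Request:
drive_tool(
  steps=[
    [9, 3, 5, 0, 0.4],
    [9, 3, 30, 0, 0.4],
    [9, 3, 50, 0, 0.4],
    [9, 3, 60, 0, 0.4],
    [9, 3, 60, 0, 0.4],
  ],
)

```text
clock: 15.25
position: [0.4684, 0.0023, 0.0181]
ee_rot: [-0.01, 0.713, -0.701, 0.004]
contact_force: [0.4, 0.0, -1.1]
width: 0.0596
```

Request:
drive_tool(
  steps=[
    [0, 0, 0, 0, 0],
    [0, 0, 0, 0, -0.5],
    [0, 0, 0, 0, -0.9],
    [0, 0, 0, 0, -0.9],
    [0, 0, 0, 0, -0.9],
  ],
  squeeze=40,
)

```text
clock: 15.75
position: [0.4693, 0.0023, 0.0192]
ee_rot: [-0.011, 0.713, -0.701, 0.005]
contact_force: [0.0, 1.1, 6.3]
width: 0.0313
```

```bash
python3 plan.py 0.4685 0.0015 0.018 -1.57
```

```text
t=15.75 pos [0.4693 0.0023 0.0192] yaw -1.553 w 0.0313 F [0.  1.1 6.3] q1 -0.15 q6 1.39
shift [0.8 0.9 1.2] turn 0.017 norm 2
```

Request:
drive_tool(
  steps=[
    [0, 0, -50, 0, -0.9],
    [0, 0, -100, 0, -0.9],
    [-20, 5, -140, -0.15, -0.9],
    [-60, 20, -150, -0.3, -0.9],
    [-100, 30, -150, -0.45, -0.9],
  ],
)

```text
clock: 16.25
position: [0.4353, 0.1011, 0.1723]
ee_rot: [-0.011, 0.853, -0.522, 0.01]
contact_force: [-0.5, 1.5, -0.6]
width: 0.0311
```

```bash
python3 plan.py 0.4133 0.3446 0.17 -0.674
```

```text
t=16.25 pos [0.4353 0.1011 0.1723] yaw -1.100 w 0.0311 F [-0.5  1.5 -0.6] q1 0.07 q6 1.16
shift [-226.9  -90.9    3.8] turn -0.426 norm 244
```

Request:
drive_tool(
  steps=[
    [-40, -20, 0, -0.15, -0.9],
    [-85, -36, 0, -0.3, -0.9],
    [-130, -54, 0, -0.42, -0.9],
    [-170, -72, 0, -0.42, -0.9],
    [-210, -85, 2, -0.42, -0.9],
  ],
)

```text
clock: 16.75
position: [0.4157, 0.3291, 0.1723]
ee_rot: [-0.01, 0.943, -0.333, 0.013]
contact_force: [0.9, -0.2, -1.2]
width: 0.0309
```

```bash
python3 plan.py 0.4133 0.3446 0.1 -0.674
```

```text
t=16.75 pos [0.4157 0.3291 0.1723] yaw -0.679 w 0.0309 F [ 0.9 -0.2 -1.2] q1 0.54 q6 1.23
shift [-12.9  -8.6  72.3] turn -0.005 norm 74
```

Request:
drive_tool(
  steps=[
    [-13, -9, 0, 0, -0.9],
    [-13, -9, 30, 0, -0.9],
    [-13, -9, 70, 0, -0.9],
    [-13, -9, 100, 0, -0.9],
    [-13, -9, 100, 0, -0.9],
  ],
)

```text
clock: 17.25
position: [0.4112, 0.3433, 0.0688]
ee_rot: [-0.006, 0.943, -0.333, 0.01]
contact_force: [-0.8, -0.7, -0.2]
width: 0.0309
```

```bash
python3 - <<'E'
from h import *
snap('8');a=cv2.imread('pics/side8.png')[10:220,140:320];cv2.imwrite('pics/c6.png',cv2.resize(a,None,fx=2.8,fy=2.8))
E
python3 plan.py 0.4133 0.3446 0.026 -0.674
```

```text
t=17.35 pos [0.4145 0.3453 0.0727] yaw -0.679 w 0.0312 F [ 0.5  0.7 -0.2] q1 0.57 q6 1.26
shift [-1.3  2.5 46.6] turn -0.005 norm 47
```

View pics/c6.png

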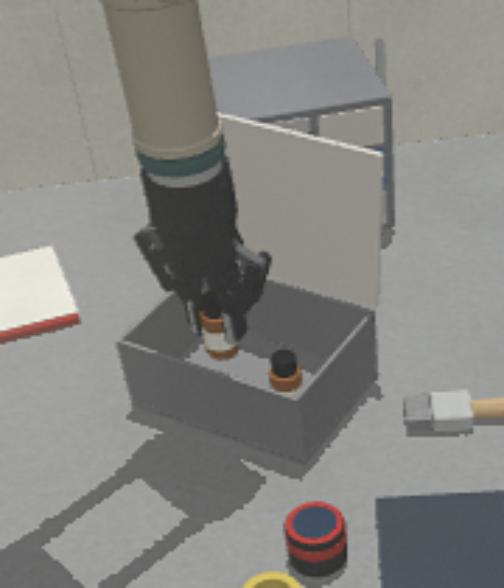

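Request:
drive_tool(
  steps=[
    [-1, 2, 20, 0, -0.9],
    [-1, 2, 40, 0, -0.9],
    [-1, 2, 47, 0, -0.9],
    [-1, 2, 48, 0, -0.9],
    [-1, 2, 48, 0, 0.0],
  ],
)

```text
clock: 17.85
position: [0.4149, 0.3454, 0.026]
ee_rot: [-0.011, 0.943, -0.333, 0.013]
contact_force: [0.2, -0.2, 0.4]
width: 0.0421
```

Request:
drive_tool(
  steps=[
    [0, 0, 0, 0, 0.0],
    [0, 0, 0, 0, 0.05],
    [0, 0, -40, 0, 0.05],
    [0, 0, -80, 0, 0.05],
    [0, 0, -120, 0, 0.1],
  ],
)

```text
clock: 18.35
position: [0.4109, 0.344, 0.1477]
ee_rot: [-0.011, 0.943, -0.333, 0.014]
contact_force: [0.8, 0.3, 0.3]
width: 0.0469
```

```bash
python3 - <<'E'
from h import *
snap('9');a=cv2.imread('pics/side9.png')[10:220,140:320];cv2.imwrite('pics/c6.png',cv2.resize(a,None,fx=2.8,fy=2.8))
E
python3 plan.py 0.45 0.15 0.16 -1.57; python3 find.py lens_red
```

```text
t=18.45 pos [0.4145 0.3465 0.1524] yaw -0.679 w 0.0469 F [ 0.9  0.6 -0.7] q1 0.57 q6 1.26
shift [151.2 130.2  -9.7] turn 0.891 norm 200
lens_red top 0.71 [242.1 240.9] 256
lens_red top 0.45 [332.  206.2] 248
lens_red side 0.91 [254.  204.5] 499
    lens_red top [0.4625 0.1053] 0.08 side [0.4659 0.1061] 0.07 both [0.4645 0.1052] 0.21
    lens_red top only [ 0.5532 -0.1537] 0.16
```

View pics/c6.png

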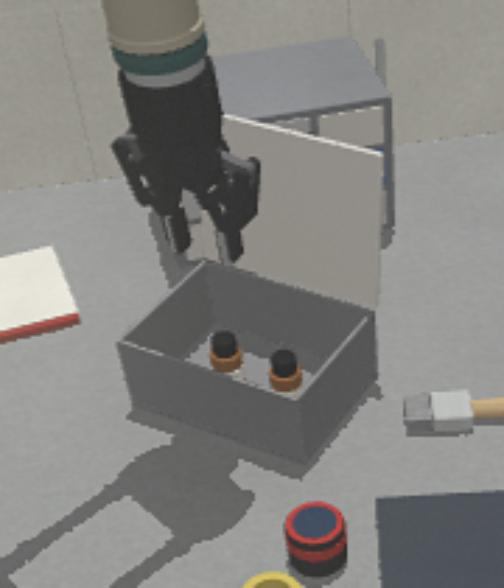

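Request:
drive_tool(
  steps=[
    [38, 33, -9, 0.15, 0.5],
    [76, 65, -9, 0.3, 0.7],
    [113, 98, -9, 0.45, 0.7],
    [151, 130, -9, 0.6, 0.7],
    [151, 130, -9, 0.75, 0.7],
  ],
)

```text
clock: 19.15
position: [0.4457, 0.1418, 0.1515]
ee_rot: [-0.012, 0.751, -0.66, 0.008]
contact_force: [1.2, 1.1, 0.2]
width: 0.0727
```

```bash
python3 plan.py 0.4645 0.106 0.09 -1.57
```

```text
t=19.15 pos [0.4457 0.1418 0.1515] yaw -1.442 w 0.0727 F [1.2 1.1 0.2] q1 0.16 q6 1.60
shift [ 38.1 -12.3  61.8] turn 0.128 norm 74
```

Request:
drive_tool(
  steps=[
    [38, -12, 10, 0.128, 0.7],
    [38, -12, 40, 0.128, 0.7],
    [38, -12, 62, 0.128, 0.7],
    [38, -12, 62, 0.128, 0.7],
  ],
)

```text
clock: 19.55
position: [0.4605, 0.1052, 0.0858]
ee_rot: [0.008, -0.707, 0.707, -0.004]
contact_force: [-1.2, -0.8, 0.3]
width: 0.0724
```

```bash
python3 plan.py 0.4645 0.106 0.014 -1.57
```

```text
t=19.55 pos [0.4605 0.1052 0.0858] yaw -1.571 w 0.0724 F [-1.2 -0.8  0.3] q1 0.07 q6 1.64
shift [-0.4 -2.7 71.9] turn -0.001 norm 72
```

Request:
drive_tool(
  steps=[
    [0, -3, 25, 0, 0.7],
    [0, -3, 50, 0, 0.7],
    [0, -3, 66, 0, 0.7],
    [0, -3, 72, 0, 0.7],
    [0, -3, 72, 0, 0.7],
  ],
)

```text
clock: 20.05
position: [0.4643, 0.1058, 0.0134]
ee_rot: [-0.008, 0.707, -0.707, 0.004]
contact_force: [-1.5, 0.3, 0.8]
width: 0.0726
```

Request:
drive_tool(
  steps=[
    [0, 0, 0, 0, 0],
    [0, 0, 0, 0, -0.5],
    [0, 0, 0, 0, -0.5],
    [0, 0, 0, 0, -0.5],
    [0, 0, 0, 0, -0.5],
  ],
  squeeze=50,
)

```text
clock: 20.55
position: [0.4653, 0.106, 0.0146]
ee_rot: [-0.009, 0.707, -0.707, 0.004]
contact_force: [-0.9, 1.0, 6.9]
width: 0.0505
```

```bash
python3 plan.py 0.588 0.084 0.12 -1.57
```

```text
t=20.55 pos [0.4653 0.106  0.0146] yaw -1.570 w 0.0505 F [-0.9  1.   6.9] q1 0.07 q6 1.64
shift [  21.4 -124.6 -103.2] turn -0.000 norm 163
```

Request:
drive_tool(
  steps=[
    [0, 0, -45, 0, -0.5],
    [0, 0, -90, 0, -0.5],
    [10, -40, -103, 0, -0.5],
    [21, -85, -103, 0, -0.5],
    [21, -120, -103, 0, -0.5],
  ],
)

```text
clock: 21.05
position: [0.5863, 0.0832, 0.1215]
ee_rot: [0.01, -0.707, 0.707, -0.006]
contact_force: [0.6, 0.2, -0.4]
width: 0.0506
```

```bash
python3 - <<'E'
from h import *
snap('10');a=cv2.imread('pics/side10.png')[100:300,230:410];cv2.imwrite('pics/c6.png',cv2.resize(a,None,fx=2.8,fy=2.8))
E
python3 plan.py 0.588 0.084 0.06 -1.57
```

```text
t=21.15 pos [0.5891 0.0838 0.1204] yaw -1.572 w 0.0506 F [-0.6  0.3 -0.4] q1 0.02 q6 1.59
shift [ 0.1  2.6 60.3] turn -0.002 norm 60
```

View pics/c6.png

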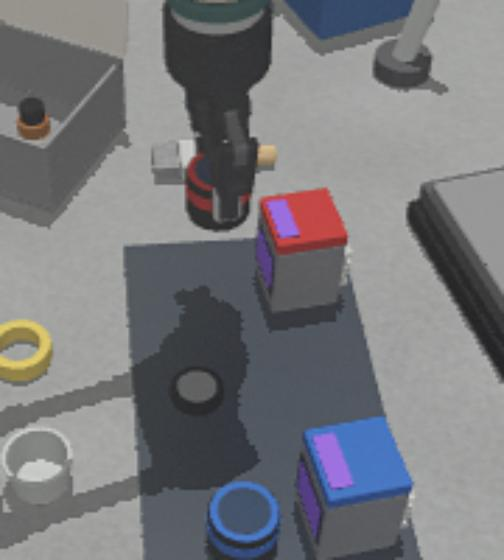

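Request:
drive_tool(
  steps=[
    [0, 1, 40, 0, -0.5],
    [0, 1, 75, 0, -0.5],
    [0, 1, 98, 0, -0.5],
    [0, 1, 104, 0, -0.5],
    [0, 1, 104, 0, -0.5],
  ],
)

```text
clock: 21.65
position: [0.589, 0.0844, 0.016]
ee_rot: [0.01, -0.707, 0.707, -0.006]
contact_force: [0.0, 0.1, -1.2]
width: 0.0507
```

```bash
python3 plan.py 0.588 0.084 0.0145 -1.57
```

```text
t=21.65 pos [0.589  0.0844 0.016 ] yaw -1.572 w 0.0507 F [ 0.   0.1 -1.2] q1 0.02 q6 1.59
shift [0.4 1.  1.5] turn -0.002 norm 2
```

Request:
drive_tool(
  steps=[
    [0, 1, 2, 0, -0.5],
    [0, 1, 2, 0, -0.5],
    [0, 1, 2, 0, 0.4],
    [0, 1, 2, 0, 0.7],
    [0, 1, 2, 0, 0.7],
  ],
)

```text
clock: 22.15
position: [0.588, 0.0845, 0.0142]
ee_rot: [0.01, -0.707, 0.707, -0.006]
contact_force: [-0.3, 0.4, 0.5]
width: 0.0726
```

Request:
drive_tool(
  steps=[
    [0, 0, -15, 0, 0.7],
    [0, 0, -50, 0, 0.7],
    [0, 0, -100, 0, 0.7],
    [0, 45, -140, 0, 0.3],
    [-30, 90, -180, 0, 0],
  ],
)

```text
clock: 22.65
position: [0.5126, 0.1019, 0.1783]
ee_rot: [0.01, -0.706, 0.708, -0.007]
contact_force: [0.8, 0.7, 0.1]
width: 0.0444
```

```bash
python3 - <<'E'
from h import *
snap('11')
E
python3 plan.py 0.45 0.15 0.3 -0.674; python3 find.py lens_red lens_blue
```

```text
t=22.75 pos [0.5105 0.1048 0.1808] yaw -1.570 w 0.0424 F [ 0.8 -0.5  0.2] q1 0.06 q6 1.63
shift [ -46.1   57.2 -120.5] turn -0.896 norm 141
lens_red top 0.69 [265.8 254.6] 79
lens_red top 0.36 [373.6 174.7] 182
lens_red side 0.95 [303.6 200.2] 526
    lens_red top only [0.4177 0.0494] 2.31
    lens_red top only [ 0.6521 -0.2697] 0.69
lens_blue top 0.64 [332.2 208.2] 271
lens_blue side 0.69 [318.4 285.5] 705
    lens_blue top [ 0.5528 -0.1545] 0.08 side [ 0.5554 -0.1548] 0.06 both [ 0.5542 -0.1547] 0.17
```

View pics/side11.png

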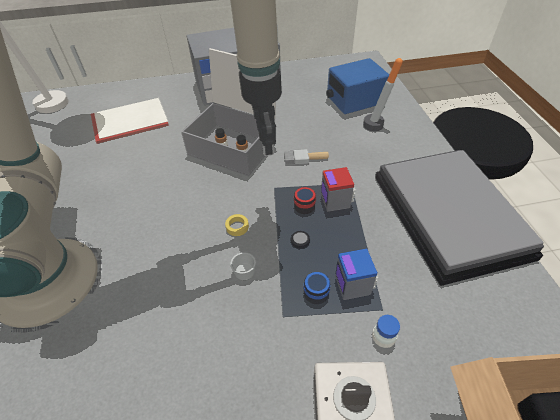

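```bash
python3 - <<'E'
from h import *
for u in((55,175),(82,270)):
    for z in(0,.1,.2,.3): print(u,z,np.round(ray('top',u,z)[:2],3))
# shelf in side: top front corners approx (190,53)?(279,45)
print(proj('side',[[.583,.429,.17],[.583,.429,.3]]),proj('top',[[.583,.429,.3]]))
E
python3 plan.py 0.583 0.429 0.3 -0.674
```

```text
(55, 175) 0 [0.659 0.678]
(55, 175) 0.1 [0.64  0.627]
(55, 175) 0.2 [0.621 0.576]
(55, 175) 0.3 [0.602 0.525]
(82, 270) 0 [0.374 0.584]
(82, 270) 0.1 [0.377 0.54 ]
(82, 270) 0.2 [0.38  0.496]
(82, 270) 0.3 [0.382 0.453]
[[272.72617277  71.86530566]
 [270.72663135  22.4555607 ]] [[ 96.1320195  182.87645668]]
t=23.05 pos [0.5129 0.1028 0.1752] yaw -1.572 w 0.0427 F [ 0.6 -0.7  0.3] q1 0.06 q6 1.63
shift [-327.   -72.2 -121.6] turn -0.898 norm 356
```

Request:
drive_tool(
  steps=[
    [0, 0, -50, 0, -1],
    [0, 0, -100, -0.15, -1],
    [-30, -5, -125, -0.3, -1],
    [-70, -15, -125, -0.45, -1],
    [-110, -25, -125, -0.6, -1],
  ],
)

```text
clock: 23.55
position: [0.5371, 0.2127, 0.3016]
ee_rot: [-0.007, 0.885, -0.465, 0.008]
contact_force: [0.4, 0.9, -0.3]
width: 0.0003
```

```bash
python3 plan.py 0.583 0.429 0.3 -0.674
```

```text
t=23.55 pos [0.5371 0.2127 0.3016] yaw -0.968 w 0.0003 F [ 0.4  0.9 -0.3] q1 0.26 q6 1.22
shift [-152.1 -160.4    3.7] turn -0.294 norm 221
```

Request:
drive_tool(
  steps=[
    [-30, -32, 0, -0.15, -1],
    [-60, -64, 0, -0.29, -1],
    [-90, -96, 0, -0.29, -1],
    [-120, -128, 0, -0.29, -1],
    [-152, -160, 0, -0.29, -1],
  ],
)

```text
clock: 24.05
position: [0.5838, 0.4301, 0.3015]
ee_rot: [-0.005, 0.943, -0.333, 0.009]
contact_force: [0.2, -0.3, 2.0]
width: -0.0001
```

```bash
python3 - <<'E'
from h import *
snap('12')
E
python3 plan.py 0.583 0.429 0.175 -0.674
```

```text
t=24.15 pos [0.5835 0.4343 0.2992] yaw -0.674 w -0.0001 F [-0.3 -0.1 -0.6] q1 0.55 q6 1.22
shift [  1.7   6.5 124.1] turn 0.000 norm 124
```

View pics/side12.png

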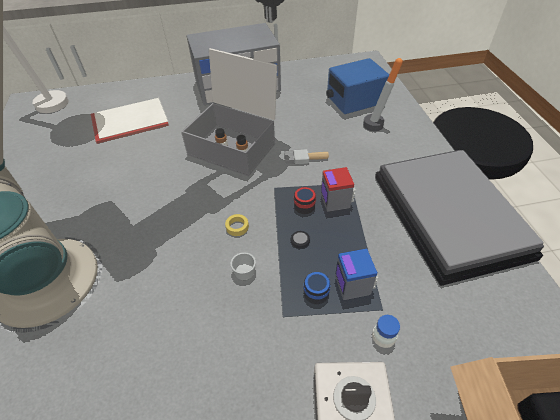

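View pics/top12.png

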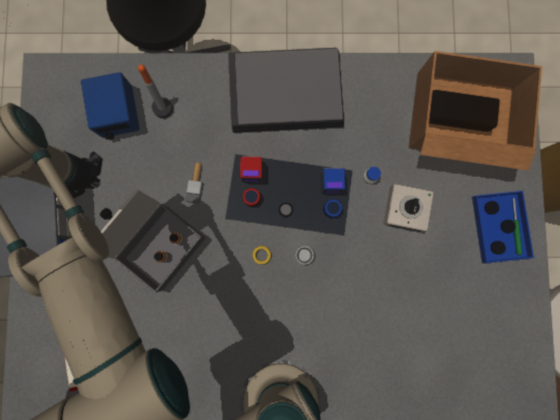

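Request:
drive_tool(
  steps=[
    [2, 0, 40, 0, -1],
    [2, 0, 80, 0, -1],
    [2, 0, 115, 0, -1],
    [2, 0, 124, 0, -1],
    [2, 0, 124, 0, -1],
  ],
)

```text
clock: 24.65
position: [0.5869, 0.4326, 0.1726]
ee_rot: [-0.004, 0.944, -0.331, 0.006]
contact_force: [0.9, -0.4, 0.1]
width: 0.0002
```

```bash
cat > loc.py <<'E'
from h import *
s=manip.get_state();p=s['position'];c,sn=np.cos(.8965),np.sin(.8965);d=p[:2]-[.4403,.3384]
F=s['contact_force']
print('t %.2f'%s['clock'],'local',np.round([c*d[0]+sn*d[1],-sn*d[0]+c*d[1],p[2]],4),'Flocal',np.round([c*F[0]+sn*F[1],-sn*F[0]+c*F[1],F[2]],1))
E
python3 loc.py
```

```text
t 24.65 local [ 0.1651 -0.0557  0.1726] Flocal [ 0.2 -1.   0.1]
```

Request:
drive_tool(
  steps=[
    [0, 25, 0, 0, -1],
    [0, 45, 0, 0, -1],
    [0, 60, 0, 0, -1],
    [0, 70, 0, 0, -1],
    [0, 80, 0, 0, -1],
  ],
)

```text
clock: 25.15
position: [0.5385, 0.3706, 0.1742]
ee_rot: [-0.006, 0.944, -0.331, 0.008]
contact_force: [1.2, 1.0, 0.9]
width: 0.0002
```

```bash
python3 loc.py
```

```text
t 25.15 local [ 0.0864 -0.0566  0.1742] Flocal [ 1.5 -0.3  0.9]
```

Run:
```python
from h import *
snap('13');a=cv2.imread('pics/side13.png')[0:210,150:330];cv2.imwrite('pics/c6.png',cv2.resize(a,None,fx=2.8,fy=2.8))
```

```text
(no output)
```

View pics/c6.png

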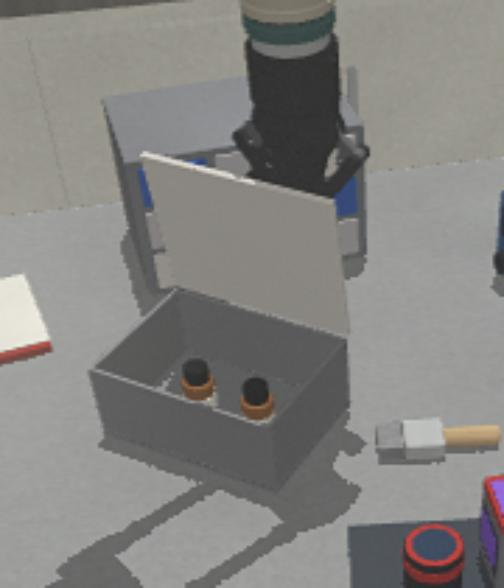

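Request:
drive_tool(
  steps=[
    [0, 15, 0, 0, -1],
    [0, 30, 0, 0, -1],
    [0, 45, 0, 0, -1],
    [0, 60, 0, 0, -1],
    [0, 70, 0, 0, -1],
  ],
)

```text
clock: 25.75
position: [0.4935, 0.3148, 0.1725]
ee_rot: [-0.005, 0.944, -0.331, 0.007]
contact_force: [1.2, 1.1, -0.4]
width: 0.0001
```

```bash
python3 loc.py;python3 - <<'E'
from h import *
snap('14');a=cv2.imread('pics/side14.png')[0:210,150:330];cv2.imwrite('pics/c6.png',cv2.resize(a,None,fx=2.8,fy=2.8))
E
```

```text
t 25.75 local [ 0.0147 -0.0563  0.1725] Flocal [ 1.6 -0.2 -0.4]
```

View pics/c6.png

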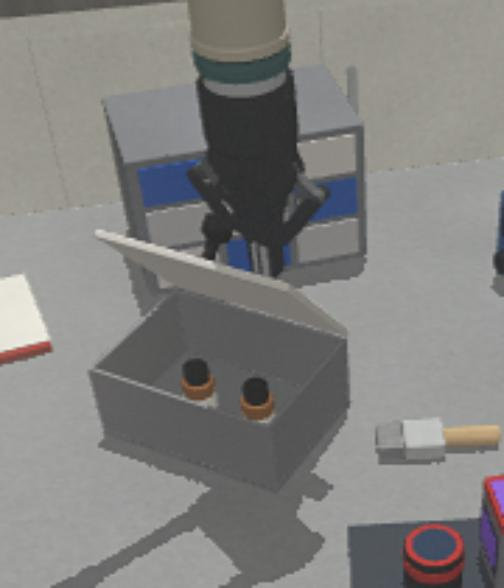

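Request:
drive_tool(
  steps=[
    [0, 12, 12, 0, -1],
    [0, 22, 26, 0, -1],
    [0, 30, 42, 0, -1],
    [0, 36, 56, 0, -1],
    [0, 38, 64, 0, -1],
  ],
)

```text
clock: 26.35
position: [0.4697, 0.2845, 0.107]
ee_rot: [-0.004, 0.944, -0.331, 0.006]
contact_force: [-0.6, -0.3, 1.2]
width: 0.0004
```

```bash
python3 loc.py;python3 - <<'E'
from h import *
snap('15');a=cv2.imread('pics/side15.png')[0:210,150:330];cv2.imwrite('pics/c6.png',cv2.resize(a,None,fx=2.8,fy=2.8))
E
```

```text
t 26.35 local [-0.0238 -0.0566  0.107 ] Flocal [-0.6  0.2  1.2]
```

View pics/c6.png

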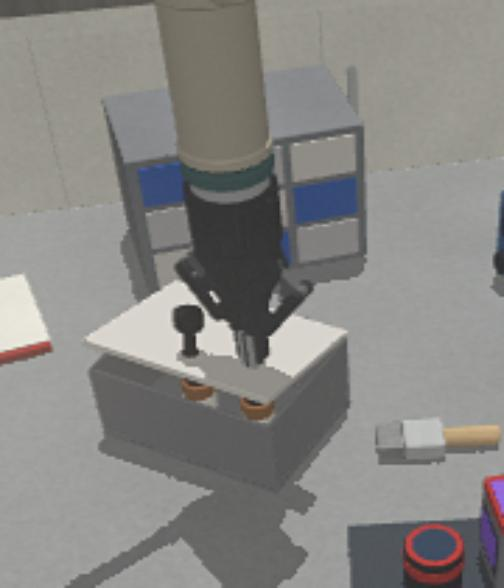

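Nearly shut; press down gently.

Request:
drive_tool(
  steps=[
    [0, 2, 6, 0, -1],
    [0, 3, 12, 0, -1],
    [0, 3, 17, 0, -1],
    [0, 3, 20, 0, -1],
  ],
)

```text
clock: 26.85
position: [0.4682, 0.2824, 0.0882]
ee_rot: [-0.003, 0.944, -0.331, 0.006]
contact_force: [-5.3, -3.5, 27.2]
width: -0.0002
```

```bash
python3 loc.py
```

```text
t 26.85 local [-0.0264 -0.0568  0.0882] Flocal [-6.1  2.  27.2]
```

Request:
drive_tool(
  steps=[
    [0, 0, -30, 0, -1],
    [0, 0, -80, 0, -1],
    [40, 20, -130, 0.15, -1],
    [80, 40, -150, 0.3, -1],
    [120, 60, -150, 0.45, -1],
  ],
)

```text
clock: 27.35
position: [0.521, 0.1676, 0.2414]
ee_rot: [-0.007, 0.845, -0.535, 0.007]
contact_force: [1.1, -0.3, 0.9]
width: -0.0
```

```bash
python3 - <<'E'
from h import *
snap('16');a=cv2.imread('pics/side16.png')[0:210,150:330];cv2.imwrite('pics/c6.png',cv2.resize(a,None,fx=2.8,fy=2.8))
E
python3 plan.py 0.5 -0.1 0.25 -1.57;python3 find.py lens_red lens_blue dial
```

```text
t=27.45 pos [0.5225 0.1627 0.2393] yaw -1.133 w 0.0001 F [-0.7  1.5 -1.1] q1 0.18 q6 1.31
shift [228.3 131.7 -11.1] turn 0.437 norm 264
lens_red top 0.65 [249.  197.9] 272
lens_red top 0.32 [254.9 166.3] 560
lens_red top 0.32 [333.4 208.1] 268
lens_red side 0.85 [304.6 200.1] 494
lens_red side 0.74 [355.  398.4] 650
    lens_red top [0.5879 0.0856] 0.06 side [0.5881 0.0866] 0.08 both [0.5879 0.0857] 0.14
    lens_red top only [0.6766 0.09  ] 0.48
    lens_red top only [ 0.5532 -0.1546] 0.09
lens_blue top 0.62 [332.  207.9] 264
lens_blue side 0.57 [319.8 289.1] 741
    lens_blue top [ 0.5543 -0.1551] 0.1 side [ 0.5558 -0.1544] 0.05 both [ 0.5553 -0.1551] 0.17
dial top 0.67 [412.2 203.6] 163
dial top 0.41 [148.1 250.6] 2770
dial side 0.59 [357.7 396.3] 659
```

View pics/c6.png

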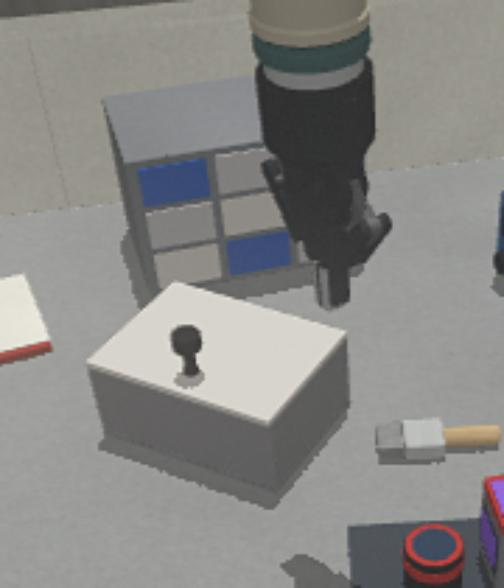

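View pics/top16.png

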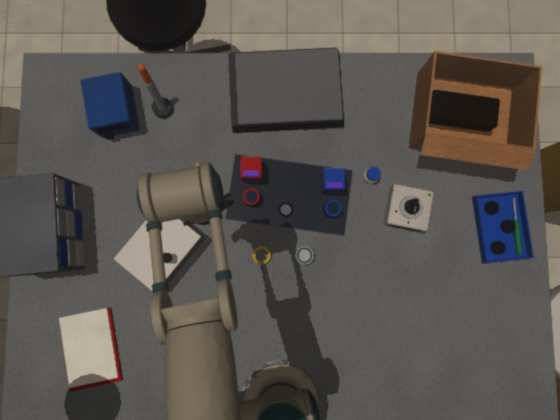

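Request:
drive_tool(
  steps=[
    [45, 26, -5, 0.1, -1],
    [90, 52, -5, 0.2, -1],
    [135, 78, -5, 0.3, -0.5],
    [180, 104, -5, 0.4, 0],
    [225, 130, -5, 0.43, 0],
  ],
)

```text
clock: 28.35
position: [0.4989, -0.0824, 0.2411]
ee_rot: [-0.005, 0.713, -0.701, 0.003]
contact_force: [-0.3, -0.1, -0.0]
width: 0.0422
```

```bash
python3 - <<'E'
from h import *
snap('17')
a=cv2.imread('pics/side17.png')[345:420,300:410];cv2.imwrite('pics/c6.png',cv2.resize(a,None,fx=7,fy=7,interpolation=cv2.INTER_CUBIC))
a=cv2.imread('pics/top17.png')[180:235,380:440];cv2.imwrite('pics/c7.png',cv2.resize(a,None,fx=9,fy=9,interpolation=cv2.INTER_CUBIC))
for n in('top','side'):
    for d in manip.masks_of(n,'dial')[:1]:
        m=d['pixels'].astype(np.uint8);print(n,d['conf'],d['location'],m.sum());
        y0,x0=(180,380) if n=='top' else (345,300);y1,x1=(235,440) if n=='top' else(420,410)
        cv2.imwrite(f'pics/md_{n}.png',cv2.resize(m[y0:y1,x0:x1]*255,None,fx=6,fy=6))
E
python3 plan.py .5549 -.38 .2 -1.57
```

```text
top 0.6 [411.7, 206.5] 164
side 0.65 [356.1, 397.7] 718
t=28.55 pos [ 0.4991 -0.0819  0.2409] yaw -1.555 w 0.0427 F [-0.3 -0.  -0.1] q1 -0.31 q6 1.25
shift [299.1 -50.5  40.5] turn 0.015 norm 306
```

View pics/c6.png

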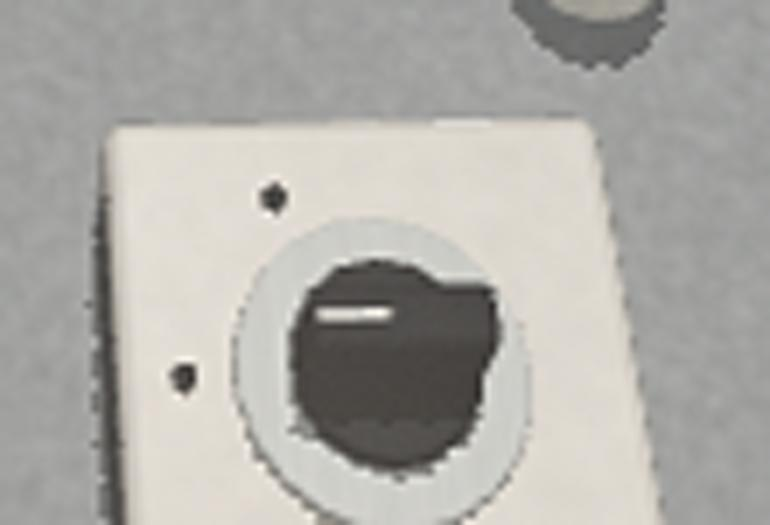

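View pics/c7.png

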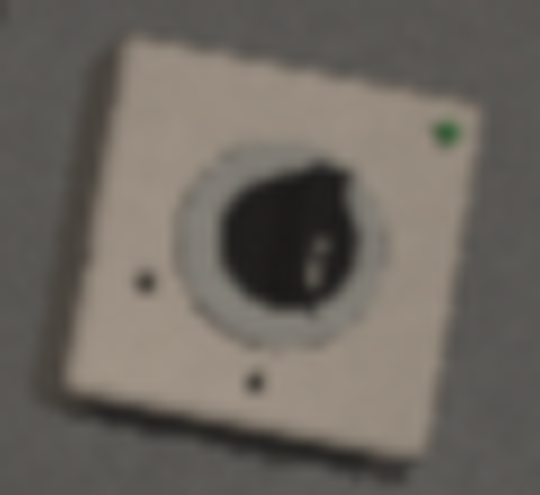

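View pics/md_side.png

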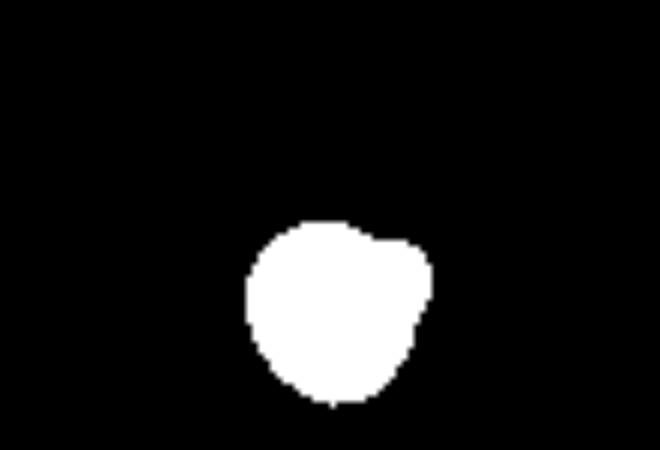

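Run:
```python
from h import *
A=np.array([ray('side',(300+u/7-.4,345+v/7-.4),.094)[:2] for u,v in((318,315),(392,313))]);print('side line',A,np.degrees(np.arctan2(*(A[0]-A[1])[::-1])))
B=np.array([ray('top',(380+u/9-.4,180+v/9-.4),.094)[:2] for u,v in((322,240),(313,280))]);print('top line',B,np.degrees(np.arctan2(*(B[1]-B[0])[::-1])))
e=np.array([ray('side',(300+u/7-.4,345+v/7-.4),.094)[:2] for u,v in((430,283),(495,285),(500,345))]);print('bar corner',e)
e=np.array([ray('top',(380+u/9-.4,180+v/9-.4),.094)[:2] for u,v in((320,160),(352,172))]);print('bar end top',e)
for u,v in((147,282),(255,382)):print('dot',ray('top',(380+u/9-.4,180+v/9-.4),.05)[:2])
for u,v in((273,197),(184,378)):print('dot side',ray('side',(300+u/7-.4,345+v/7-.4),.05)[:2])
```

```text
side line [[ 0.53810278 -0.37510599]
 [ 0.55382119 -0.37811438]] 169.16505211359123
top line [[ 0.55125842 -0.37980525]
 [ 0.53874865 -0.37655502]] 165.43572390717176
bar corner [[ 0.56388899 -0.37392372]
 [ 0.57752247 -0.37733005]
 [ 0.57428517 -0.38929904]]
bar end top [[ 0.57636982 -0.3800788 ]
 [ 0.57258195 -0.38993847]]
dot [ 0.54289291 -0.33716679]
dot [ 0.51054256 -0.37090825]
dot side [ 0.54429377 -0.33514236]
dot side [ 0.51255604 -0.36971917]
```

Request:
drive_tool(
  steps=[
    [50, -8, 0, 0.1, 0],
    [100, -16, 0, 0.2, 0],
    [150, -25, 0, 0.22, 0],
    [200, -34, 0, 0.22, 0],
    [240, -40, 20, 0.22, 0],
  ],
)

```text
clock: 29.05
position: [0.5464, -0.3222, 0.2231]
ee_rot: [0.007, -0.633, 0.774, -0.005]
contact_force: [0.7, 0.4, -0.0]
width: 0.0428
```

```bash
python3 plan.py .555 -.38 .13 -1.776
```

```text
t=29.05 pos [ 0.5464 -0.3222  0.2231] yaw -1.771 w 0.0428 F [ 0.7  0.4 -0. ] q1 -0.65 q6 1.12
shift [ 55.3 -18.4  93.2] turn 0.005 norm 110
```

Request:
drive_tool(
  steps=[
    [30, -10, 20, 0.005, 0],
    [55, -18, 40, 0.005, 0],
    [55, -18, 70, 0.005, 0],
    [55, -18, 93, 0.005, 0],
    [55, -18, 93, 0.005, 0],
  ],
)

```text
clock: 29.55
position: [0.5539, -0.3757, 0.1258]
ee_rot: [0.006, -0.632, 0.775, -0.001]
contact_force: [-0.3, 0.1, 0.6]
width: 0.0427
```

```bash
python3 - <<'E'
from h import *
snap('18')
a=cv2.imread('pics/side18.png')[220:420,270:450];cv2.imwrite('pics/c6.png',cv2.resize(a,None,fx=2.9,fy=2.9,interpolation=cv2.INTER_CUBIC))
E
python3 plan.py .555 -.38 .069 -1.776; python3 find.py lens_red lens_blue
```

```text
t=29.65 pos [ 0.5558 -0.3779  0.1302] yaw -1.774 w 0.0429 F [ 0.7 -1.3  1.3] q1 -0.71 q6 1.06
shift [ 2.5  1.3 61.1] turn 0.002 norm 61
lens_red top 0.6 [248.4 197.2] 301
    lens_red top only [0.5878 0.0852] 0.08
lens_blue top 0.77 [329.7 208.4] 283
lens_blue side 0.68 [317.4 286.2] 677
lens_blue side 0.65 [237.6 227.4] 399
lens_blue side 0.53 [243.8 266.5] 561
    lens_blue top [ 0.5532 -0.1545] 0.06 side [ 0.5562 -0.1526] 0.1 both [ 0.5543 -0.1547] 0.19
```

View pics/c6.png

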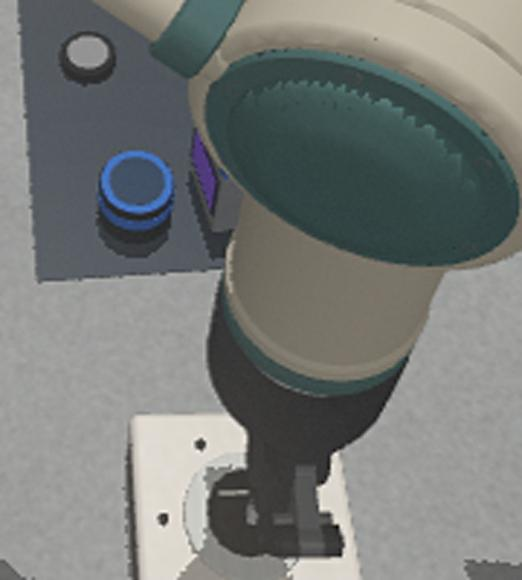

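View pics/top18.png

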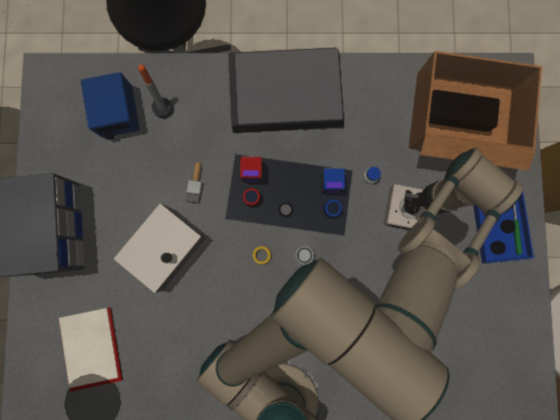

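Request:
drive_tool(
  steps=[
    [2, 1, 20, 0, 0],
    [2, 1, 40, 0, 0],
    [2, 1, 55, 0, 0],
    [2, 1, 60, 0, 0],
    [2, 1, 60, 0, 0],
  ],
)

```text
clock: 30.45
position: [0.5549, -0.3816, 0.0714]
ee_rot: [0.007, -0.631, 0.776, -0.006]
contact_force: [0.0, -0.1, 0.1]
width: 0.0426
```

Request:
drive_tool(
  steps=[
    [0, 0, 0, 0, -0.5],
    [0, 0, 0, 0, -1],
    [0, 0, 0, 0, -1],
    [0, 0, 0, 0, -1],
  ],
  squeeze=60,
)

```text
clock: 30.85
position: [0.556, -0.3794, 0.073]
ee_rot: [0.009, -0.631, 0.776, -0.006]
contact_force: [1.0, 5.8, 2.8]
width: 0.0131
```

```bash
python3 plan.py .555 -.38 .069 -1.776
python3 - <<'E'
from rig import manip
print(manip.get_state()['moment'])
E
python3 find.py lens_red lens_blue
```

```text
t=30.85 pos [ 0.556  -0.3794  0.073 ] yaw -1.776 w 0.0131 F [1.  5.8 2.8] q1 -0.71 q6 1.06
shift [0.8 0.9 4. ] turn -0.000 norm 4
[ 0.82153688 -0.21409093  0.04610579]
lens_red top 0.71 [249.5 201.9] 250
lens_red side 0.6 [305.7 198.3] 532
    lens_red top [0.5853 0.0857] 0.12 side [0.5875 0.0839] 0.06 both [0.587 0.085] 0.22
lens_blue top 0.79 [328.9 208.5] 272
lens_blue top 0.61 [156.  246.2] 3865
lens_blue top 0.43 [287.3 198.6] 6021
lens_blue side 0.92 [315.8 289.6] 578
    lens_blue top [ 0.5528 -0.1544] 0.07 side [ 0.5534 -0.1551] 0.29 both [ 0.5535 -0.1546] 0.36
    lens_blue top only [0.4105 0.4395] 0.91
    lens_blue top only [ 0.6544 -0.0926] 0.95
```

Bar gripped (13 mm); turn clockwise.

Request:
drive_tool(
  steps=[
    [0, 0, 0, 0.14, -1],
    [0, 0, 0, 0.28, -1],
    [0, 0, 0, 0.42, -1],
    [0, 0, 0, 0.56, -1],
    [0, 0, 0, 0.7, -1],
  ],
)

```text
clock: 31.65
position: [0.5557, -0.3797, 0.0731]
ee_rot: [0.01, -0.324, 0.946, -0.003]
contact_force: [0.0, -0.2, -2.8]
width: 0.0124
```

```bash
python3 plan.py .555 -.38 .071 -2.9;python3 - <<'E'
from rig import manip
print(manip.get_state()['moment'])
E
```

```text
t=31.65 pos [ 0.5557 -0.3797  0.0731] yaw -2.481 w 0.0124 F [ 0.  -0.2 -2.8] q1 -0.71 q6 1.76
shift [0.7 0.2 2.1] turn 0.419 norm 2
[-0.47651167  0.3471699  -0.02323638]
```

Request:
drive_tool(
  steps=[
    [0, 0, 0, 0.14, -1],
    [0, 0, 0, 0.28, -1],
    [0, 0, 0, 0.37, -1],
    [0, 0, 0, 0.37, -1],
  ],
)

```text
clock: 32.05
position: [0.5554, -0.3798, 0.0731]
ee_rot: [0.01, -0.145, 0.989, -0.001]
contact_force: [-0.0, -0.4, -4.2]
width: 0.0127
```

Request:
drive_tool(
  steps=[
    [0, 0, 0, 0, -0.5],
    [0, 0, 0, 0, 0],
    [0, 0, 0, 0, 0],
    [0, 0, -30, 0, 0],
    [0, 0, -80, 0, 0],
  ],
)

```text
clock: 32.55
position: [0.5519, -0.3782, 0.1503]
ee_rot: [0.007, -0.145, 0.989, 0.002]
contact_force: [1.2, -0.6, 0.1]
width: 0.0427
```

Request:
drive_tool(
  steps=[
    [0, 0, -45, 0, 0],
    [0, 0, -90, 0, 0],
    [40, 30, -110, 0, 0],
    [80, 60, -110, 0, 0],
    [120, 90, -110, 0, 0],
  ],
)

```text
clock: 33.05
position: [0.4121, -0.3282, 0.2601]
ee_rot: [0.008, -0.146, 0.989, 0.0]
contact_force: [0.4, -1.3, -0.6]
width: 0.0427
```

```bash
python3 - <<'E'
from h import *
snap('19')
a=cv2.imread('pics/side19.png')[345:420,300:410];cv2.imwrite('pics/c6.png',cv2.resize(a,None,fx=7,fy=7,interpolation=cv2.INTER_CUBIC))
E
python3 plan.py .4 -.38 .25 -2.9; python3 find.py lens_red lens_blue
```

```text
t=33.15 pos [ 0.4068 -0.3243  0.2589] yaw -2.851 w 0.0426 F [ 0.8 -0.9 -0.4] q1 -0.82 q6 2.03
shift [ 22.5 -51.5   8.3] turn 0.049 norm 57
lens_red top 0.68 [247.3 197. ] 274
lens_red side 0.62 [304.4 199.1] 537
    lens_red top [0.5871 0.0857] 0.05 side [0.5887 0.0859] 0.06 both [0.5876 0.0857] 0.13
lens_blue top 0.83 [330.2 206.7] 272
lens_blue side 0.7 [318.7 286.1] 690
    lens_blue top [ 0.5543 -0.1535] 0.07 side [ 0.5558 -0.154 ] 0.08 both [ 0.5547 -0.154 ] 0.17
```

View pics/c6.png

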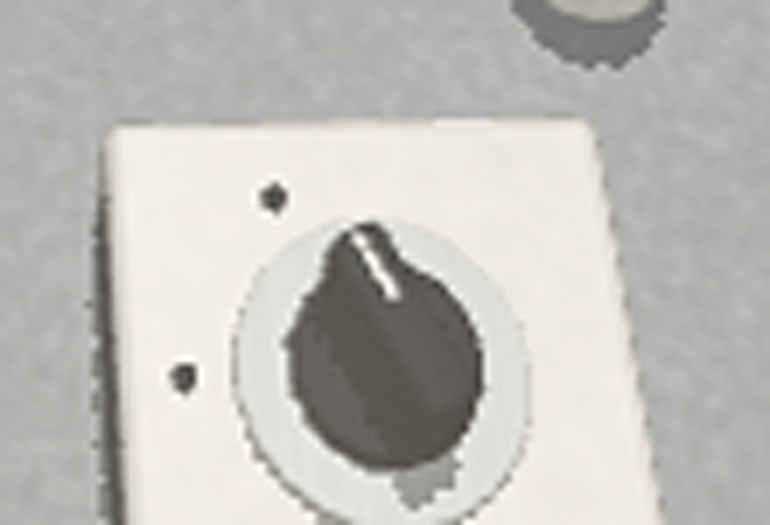

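View pics/top19.png

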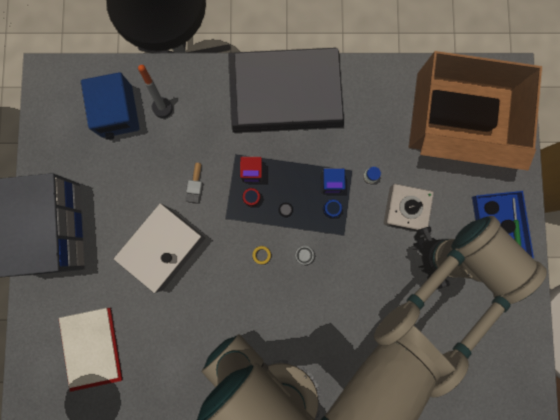

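View pics/side19.png

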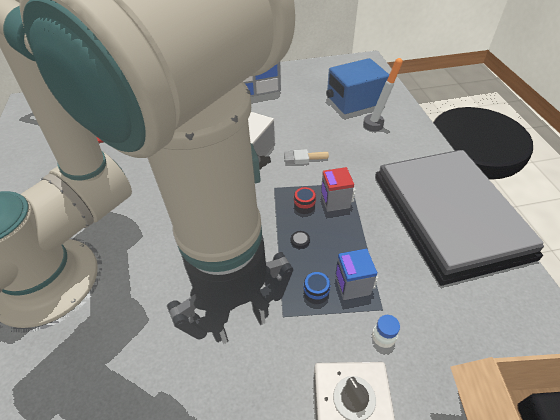

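Run:
```python
from h import *
A=np.array([ray('side',(300+u/7-.4,345+v/7-.4),.094)[:2] for u,v in((357,236),(395,299))]);print(np.degrees(np.arctan2(*(A[0]-A[1])[::-1])),A)
```

```text
104.94924253716077 [[ 0.55153101 -0.36103446]
 [ 0.55538955 -0.37548594]]
```

```bash
python3 -c "
from rig import manip
print(manip.sign_off())"
```

```text
the job is handed in; nothing more can be done
None
```

The UV cure is set up and handed in at about 33 s on the robot's clock. The judge reports no verdict, so these results rest on my own camera checks.

- **Lenses:** both stand upright about 79 mm in front of their own lamp's centre. They are within about 2 mm of the lamp's centre line in the last two-camera check.
- **Bottles and lid:** only two glue bottles were on the bench. Both stand in the box, and the lid is shut; I pressed it down with 27 N and it looks closed in the pictures.
- **Meter:** it was not on the bench, so there was nothing to place.
- **Timer:** I turned the knob only after all that. It turned about 64° (1.12 rad) and stayed there after I let go, so it is past its click. Its pointer is now at the second dot.
- **Bystanders:** none had visibly moved in the last pictures, though I did not measure them again.

- **Contact on the way:** when I opened the gripper to release the first bottle, a finger pressed the box wall and the force read about 44 N sideways. That is over the 40 N limit set for the arm and the gripper's body. It seemed to be a finger, and the reading cleared at once. The bottle stayed upright and the second one went in without touching the wall.
- **Detections that disagreed:** the networks gave some wrong matches at low or middling confidence. I rejected these by comparing them with the pictures.

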